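# Box up the party leftovers and tray them for the fridge

### The job

Box up the leftovers: every red-waxed mini cheese goes into the red-striped tub and every gold butter portion into the blue-striped tub, then snap each lid onto the tub of its colour and press it down until it is fully home all round. Finish with both closed tubs standing flat inside the brown tray, without disturbing the other things on the worktop.

Things in the scene. Friction and masses are not known exactly. Their poses are not given: they have to be found in the camera images.
- tray: Brown serving tray, fixed, 220 mm (its x) by 290 mm (its y), inner floor 210 x 280 mm and 5 mm above the worktop, rim 12 mm high. Origin at the centre of its underside. The two tubs fit side by side with their long sides along the tray's x, centred about 68 mm either side of its middle along its y.
- tub_red: Loose off-white open tub with red stripes, 140 (its x) x 100 (its y) x 50 mm tall, walls and floor 3 mm, 160 g. Origin: centre of underside. At each x end a sprung red catch, 40 mm wide, 66 mm high, out to x=+-76 mm; its nose (x=+-67.5, 57 mm up) springs outwards as the lid is pushed past: 5 to 12 N an end, up to 25 N for both at once.
- lid_red: Loose red lid, 70 g, fits either way round. Plate 140 (x) x 100 (y) mm, 13-17 mm above origin; grip bar in its middle 14 (x) x 50 (y) mm, 17-43 mm up, carries the closed tub; skirt below 130 x 90 x 13 mm, 2 mm play in the tub. Origin: centre of skirt's lower edge, 46 mm above the tub's when laid on the catches, 37 when home. Press plate at x=+-48 mm.
- tub_blue: Loose off-white open tub with blue stripes, 140 (its x) x 100 (its y) x 50 mm tall, walls and floor 3 mm, 160 g. Origin: centre of underside. At each x end a sprung blue catch, 40 mm wide, 66 mm high, out to x=+-76 mm; its nose (x=+-67.5, 57 mm up) springs outwards as the lid is pushed past: 5 to 12 N an end, up to 25 N for both at once.
- lid_blue: Loose blue lid, 70 g, fits either way round. Plate 140 (x) x 100 (y) mm, 13-17 mm above origin; grip bar in its middle 14 (x) x 50 (y) mm, 17-43 mm up, carries the closed tub; skirt below 130 x 90 x 13 mm, 2 mm play in the tub. Origin: centre of skirt's lower edge, 46 mm above the tub's when laid on the catches, 37 when home. Press plate at x=+-48 mm.
- cheese1: Red-waxed mini cheese, a flat round 42 mm across and 24 mm tall, 40 g, lying flat. Origin at the centre of its underside. May be absent.
- cheese2: Red-waxed mini cheese, a flat round 42 mm across and 24 mm tall, 40 g, lying flat. Origin at the centre of its underside. May be absent.
- butter1: Gold-foil butter portion, a block 50 mm (its x) by 34 mm (its y) by 22 mm tall, 45 g. Origin at the centre of its underside. May be absent.
- butter2: Gold-foil butter portion, a block 50 mm (its x) by 34 mm (its y) by 22 mm tall, 45 g. Origin at the centre of its underside. May be absent.
- ramekin: Bystander, leave alone: small white bowl, 64 mm across, 35 mm tall.
- mug: Bystander, leave alone: blue mug, 76 mm across, 90 mm tall.
- jamjar: Bystander, leave alone: amber jam jar with red cap, 64 mm across, 75 mm tall.
- spoon: Bystander, leave alone: steel spoon lying flat.
- coaster: Bystander, leave alone: round cork coaster, 90 mm across, 6 mm thick.
- sauce: Bystander, leave alone: yellow sauce bottle with red cap, 60 mm across, 170 mm tall.
Mind the look-alikes: they are no part of the job. Leave any green or pink look-alike of the tub_red alone. Leave any black or purple look-alike of the butter2 alone.

How it is judged:
By the outcome, as a careful person would: the job done as asked, in the order asked, and still so for the second after the job is handed in, with the robot touching nothing.
Of cheese1, cheese2 only 1 to 2 are there at a start; the rules pass over those that are not, and their reading is None.
Of butter1, butter2 only 1 to 2 are there at a start; the rules pass over those that are not, and their reading is None.
At some moment in a run one of cheese1, cheese2, butter1, butter2, lid_red, lid_blue may be knocked a few centimetres aside while the robot is not near it.
Once in a run the grip may slacken for a moment while it holds something.
It also fails if it takes over 210 s, if anything falls off the work surface, if the arm or the gripper's body presses on something with over 40 N, if the wrist force passes 120 N, or if a joint passes its speed limit or range.

### The arm

A 6-joint arm with a two-finger parallel gripper is mounted at the origin on the work surface. World frame = base frame: x ahead of the robot, y to its left, z up, the work surface at z = 0. Lengths are in m, angles in rad, forces in N, time in s.
With the tool pointing down it reaches from about 0.35 to 0.85 m from the base axis. Payload 8.1 kg.
Tool frame: the origin (TCP) lies midway between the tips of the shut fingers; the grasp point (between the pads) lies 19 mm behind it; z points along the fingers, y is the line along which they close (so a half turn about z gives the same grasp; the last joint's range is limited). The gripper opens to 85 mm and grips with 20 to 120 N. Pads are 22 mm wide; open, the fingers measure 114 mm over their backs; the gripper's body (76 mm by 85 mm) begins 54 mm behind the grasp point. The pads swing forward as they close: fully open they stand 13 mm farther back than shut.
Start: joints at [-1.392, 0.13, 1.488, -0, 1.523, -0.085], TCP at [0.156, -0.579, 0.199] pointing down, gripper open.
Joint ranges: [-2.96, 2.96], [-0.89, 2.26], [0.02, 2.5], [-1.34, 4.48], [0, 2.73], [-2.66, 2.66]. Speed limits (rad/s): [2.39, 2.39, 2.79, 3.14, 3.14, 3.14].

### API

Orientations are given as a unit quaternion [w, x, y, z].
In Python, from station import ctrl gives the robot as it stands.
- The arm moves only by the tool play_rows, never from a script. Its argument "motion" is a list that holds one entry, the list of rows, each a list of 6 numbers: the shift along the tool's x, y, z scaled (see below), then the turn, a rotation vector about the tool's x, y, z scaled (see below). In form: [[[x, y, z, rx, ry, rz], ...]]. A call has 1 to 12 rows; each row is the pose to reach, as a shift and turn from the pose commanded when the call began, along the tool's axes at that moment; what a row does not reach only later rows make up. The controller multiplies each number of a shift by 0.12 m and each number of a turn by 90 degrees. A row lasts 1/10 s, in which the tool goes at most 50 mm and 8.59 degrees, less where a joint would pass 70% of its speed; a pose out of reach is approached as far as the arm can. A call with a number of a shift or a turn outside -1 to 1 is refused whole. A call with a gripper value outside its range is refused whole. "hand" is the opening, from 0 (shut) to 1 (fully open), set as the call begins (left out, the last holds). The fingers move at their own pace and stop on an object; the grip force is fixed at half the most. Time passes only in rows, so rows that repeat a pose let the fingers close. It gives the time, the measured TCP pose, the force, the opening and the grip force at its end, in the units of the state.
- ctrl.sense(): the state, without advancing time (a new reading comes with each control period).
- ctrl.capture(name): name is "scene" or "side" or "wrist"; returns the picture (384x512x3 uint8, red, green, blue); there is no depth.
- ctrl.camera_model(name): a dict with "fov_y" (degrees; the focal length in pixels is half the picture's height over the tangent of half this angle, whatever the lens; pixels are square), "cx", "cy" (the principal point, pixels), "D" ([k1, k2, p1, p2, k3] as OpenCV has them; the pictures are not rectified), "R" (3x3) and "t" (3): a world point X has camera coordinates R X + t; the wrist camera has in their place "mount" (4x4, takes a point from camera to tool coordinates, whose origin is the TCP and whose axes are the flange's). Camera axes: x right, y down, z forward; pixel columns grow to the right and rows downward; lengths in m; the calibration is good to about 2 mm. A picture is of the moment at which its call begins: read the wrist's pose just before it. camera_model takes no time and is no camera call.
- ctrl.close_job(): hands the job in; it is judged then, once.
Trained networks look in the newest picture that a camera, given by its name, has taken for a name from the list of things; names that differ only in an ending like _2 or _b are one class to them, and where a whole thing is asked for, a point or a joint stands for the part that bears it (a point fixed in the world has none). Each returns a list of dicts, best first, with "score" (0 to 1); they miss things now and then, are a little off and sometimes report something else, mostly with a low value. They report only what shows in the picture. A call takes as long as a camera call. They do not tell look-alikes from the thing itself.
- ctrl.spot_in(label, camera): "location" ([x, y, z] in m, in world coordinates, good to about 4 mm: the middle of the surface that is visible of it).
The state is a dict: "clock": time; "joint_pos": joint angles; "joint_velocities": joint speeds; "effort": joint torques, N m; "position": TCP position; "eef_rot": TCP orientation; "wrist_force": force on the tool from outside, world axes, zero at the start; "wrist_torque": the same for the moment, N m; "gripper_width": opening from 0.0 (shut) to 1.0 (fully open); "finger_force": force on a finger pad.
Only numpy, scipy, OpenCV 4.12 (cv2) and the standard library are available. Lean on these libraries where they do the work, as an engineer would, in place of code of your own. Each camera call takes 0.05 s, during which the arm holds its last target. There are 200 camera calls.

## Working session

There is one attempt and no reset: what is moved stays moved. The work goes in short steps, Python scripts to look and compute and a tool call to move; the robot and the scene stay as the last step left them, time stands still between calls to the robot, and variables do not carry over. Pictures are saved under pics/ and viewed, at most 14 in all, crops included, and the job is handed in when it is done.

Besides the shell and the picture viewer there is one more tool, called after "Call:" as name(argument=value, ...), one argument or row to a line, values as JSON. play_rows: Moves the arm, as the interface text tells. Shifts and turns lie within -1 to 1; 1 stands for 0.12 m of shift or 90 degrees of turn. Its arguments: {"type":"object","properties":{"motion":{"type":"array"},"hand":{"type":"number"}},"required":["motion"]}

```bash
ls; mkdir -p pics; cat > h.py <<'E'
import numpy as np, cv2
from station import ctrl
def save(cam,name,crop=None,scale=1):
    im=ctrl.capture(cam)
    o=im if crop is None else im[crop[1]:crop[3],crop[0]:crop[2]]
    o=cv2.resize(o,None,fx=scale,fy=scale,interpolation=cv2.INTER_CUBIC)
    cv2.imwrite('pics/'+name,cv2.cvtColor(o,cv2.COLOR_RGB2BGR)); return im
E
python3 - <<'E'
from h import *
a=save('scene','s0.png',scale=1.5); b=save('side','d0.png',scale=1.5)
np.save('scene.npy',a);np.save('side.npy',b)
s=ctrl.sense();print({k:np.round(v,3).tolist() for k,v in s.items()})
for c in ('scene','side','wrist'): print(c,ctrl.camera_model(c))
for l in ['tray','tub_red','lid_red','tub_blue','lid_blue','cheese1','butter1','ramekin','mug','jamjar','spoon','coaster','sauce']:
  for c in ('scene','side'):
    print(l,c,[(np.round(d['location'],3).tolist(),round(d['score'],2)) for d in ctrl.spot_in(l,c)])
E
```

```text
pics
{'clock': 0.1, 'joint_pos': [-1.392, 0.131, 1.489, -0.0, 1.523, -0.085], 'joint_velocities': [-0.001, -0.003, -0.003, 0.001, -0.0, 0.001], 'effort': [-0.0, -57.095, -50.194, -0.0, 0.008, -0.0], 'position': [0.156, -0.579, 0.198], 'eef_rot': [-0.001, 0.991, 0.132, -0.0], 'wrist_force': [-0.468, -0.333, -0.17], 'wrist_torque': [-0.045, 0.019, 0.062], 'finger_force': 0.0, 'gripper_width': 0.999}
scene {'fov_y': 57.08268475191231, 'cx': 257.76346337080423, 'cy': 191.46665594078692, 'D': array([-0.0171983,  0.       ,  0.       ,  0.       ,  0.       ]), 'R': array([[-0.49998476,  0.86592638, -0.01366561],
       [ 0.73245927,  0.4143964 , -0.54016575],
       [-0.46208079, -0.28008414, -0.84144769]]), 't': array([ 0.27988357, -0.35927178,  1.22854536])}
side {'fov_y': 57.57289704175206, 'cx': 252.31015710438206, 'cy': 187.73779446797028, 'D': array([-0.03096956,  0.        ,  0.        ,  0.        ,  0.        ]), 'R': array([[-0.99863292, -0.04882175,  0.0186745 ],
       [-0.04022422,  0.48960687, -0.871015  ],
       [ 0.03338132, -0.87057541, -0.49090135]]), 't': array([0.5482
[... 1686 characters left out ...]
.9), ([0.575, 0.361, 0.016], 0.42), ([0.645, -0.174, 0.02], 0.29)]
ramekin side [([0.669, 0.272, 0.025], 0.9), ([0.707, -0.325, 0.014], 0.73)]
mug scene [([0.799, 0.026, 0.047], 0.65), ([0.442, 0.361, 0.018], 0.38)]
mug side [([0.794, 0.052, 0.062], 0.72), ([0.513, 0.117, 0.028], 0.5)]
jamjar scene [([0.782, -0.145, 0.072], 0.89)]
jamjar side [([0.768, -0.139, 0.046], 0.66)]
spoon scene [([0.704, -0.333, 0.011], 0.9)]
spoon side [([0.705, -0.327, 0.015], 0.69), ([0.651, 0.056, 0.022], 0.25)]
coaster scene [([0.367, -0.106, 0.004], 0.7), ([0.8, 0.025, 0.049], 0.2)]
coaster side [([0.368, -0.103, 0.01], 0.93)]
sauce scene [([0.737, 0.327, 0.112], 0.58)]
sauce side [([0.72, 0.348, 0.09], 0.94)]
```

View pics/s0.png

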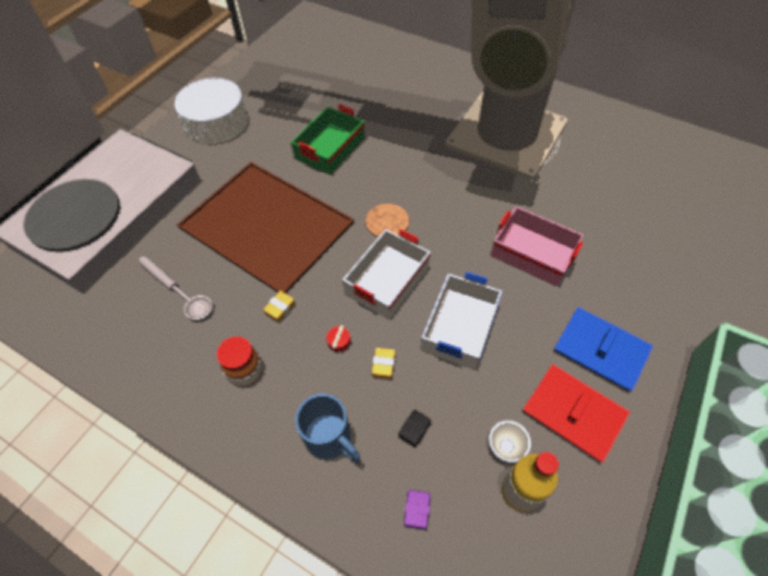

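View pics/d0.png

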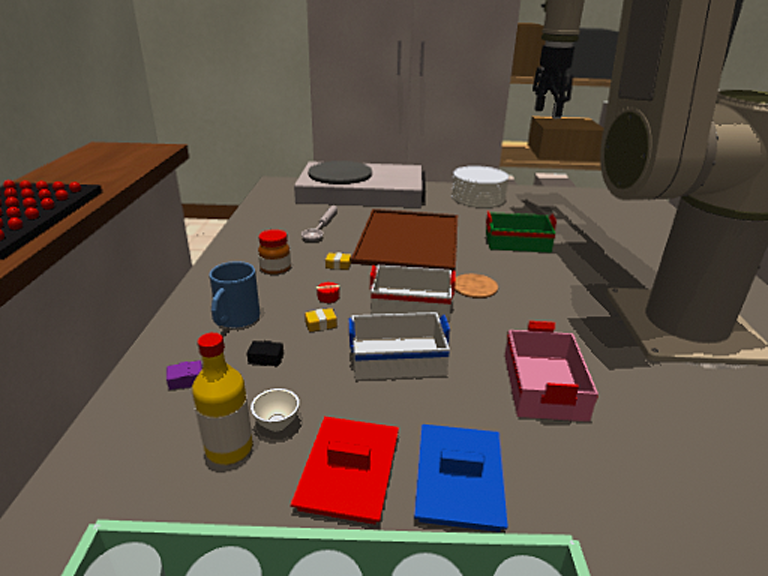

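Scene at 1.5×:
- **Parts for the job:** red tub (387,270), blue tub (462,317), red lid (576,412), blue lid (603,347), tray (266,226). There is one cheese (338,337) and two butters (279,305) and (384,362).
- **Look-alikes:** green tub (329,139), pink tub (540,240), black block (415,428), purple block (417,510). The jam cap (236,350) is also red.

I choose by colour. Next I fit the poses by silhouette in both views.

```bash
cat > fit.py <<'E'
import numpy as np, cv2
from scipy.optimize import minimize
from station import ctrl
CM={c:ctrl.camera_model(c) for c in('scene','side','wrist')}
def proj(X,cam,T=None):
    m=CM[cam]; f=192/np.tan(np.radians(m['fov_y']/2)); K=np.array([[f,0,m['cx']],[0,f,m['cy']],[0,0,1.]])
    if T is None: R,t=np.array(m['R']),np.array(m['t'])
    else: R=T[:3,:3].T; t=-R@T[:3,3]
    return cv2.projectPoints(np.asarray(X,float).reshape(-1,3),cv2.Rodrigues(R)[0],t,K,np.array(m['D']))[0][:,0]
def box(x0,x1,y0,y1,z0,z1): return np.array([[x,y,z] for x in(x0,x1) for y in(y0,y1) for z in(z0,z1)])/1000
a=np.linspace(0,2*np.pi,25)
MOD={'butter':[box(-25,25,-17,17,0,22)],
'cheese':[np.array([[.021*np.cos(t),.021*np.sin(t),z] for t in a for z in(0,.024)])],
'lid':[box(-70,70,-50,50,13,17),box(-65,65,-45,45,0,13),box(-7,7,-25,25,17,43)],
'tub':[box(-70,70,-50,50,0,50),box(70,76,-20,20,20,66),box(-76,-70,-20,20,20,66)],
'tray':[box(-110,110,-145,145,0,12)]}
def hsvmask(im,kind):
    h,s,v=cv2.split(cv2.cvtColor(im,cv2.COLOR_RGB2HSV)); h=h.astype(int)
    red=((h<6)|(h>174))&(s>170)&(v>70)
    return {'red':red,'blue':(abs(h-112)<8)&(s>150)&(v>60),'gold':(abs(h-25)<7)&(s>150)&(v>90),
     'brown':(h<14)&(s>140)&(v>40)&(v<150),'white':(s<45)&(v>105)}[kind].astype(np.uint8)
def render(kind,p,cam,T,S=4,z=0):
    c,s=np.cos(p[2]),np.sin(p[2]); R=np.array([[c,-s,0],[s,c,0],[0,0,1]]); m=np.zeros((384*S,512*S),np.uint8)
    for P in MOD[kind]:
        u=proj(P@R.T+[p[0],p[1],z],cam,T); cv2.fillConvexPoly(m,cv2.convexHull(np.round((u+.5)*S-.5).astype(np.int32)),1)
    return cv2.resize(m.astype(np.float32),(512,384),interpolation=cv2.INTER_AREA)
def obsmask(im,kind,cols,p0,cam,T,z=0):
    near=cv2.dilate((render(kind,p0,cam,T,1,z)>0).astype(np.uint8),np.ones((25,25)))
    m=sum(hsvmask(im,c) for c in cols)>0
    m=(m&(near>0)).astype(np.uint8)
    n,l,st,_=cv2.connectedComponentsWithStats(cv2.dilate(m,np.ones((3,3))))
    if n<2: return m.astype(np.float32)
    pc=proj([[p0[0],p0[1],z+.012]],cam,T)[0]
    m=m*(l==1+np.argmax(st[1:,4]))
    cs,_=cv2.findContours(m,cv2.RETR_EXTERNAL,cv2.CHAIN_APPROX_NONE)
    hull=cv2.convexHull(np.vstack(cs))
    if kind in('butter','cheese','tub','tray'): 
        m=cv2.fillConvexPoly(m*0,hull,1)
    return m.astype(np.float32)
def fit(kind,cols,p0,views,z=0):
    """views: list (im,cam,T)"""
    O=[obsmask(im,kind,cols,p0,c,T,z) for im,c,T in views]
    def cost(p):
        k=0
        for o,(im,c,T) in zip(O,views):
            r=render(kind,p,c,T,4,z)
            if kind in('tub',):
                r=cv2.fillConvexPoly(np.zeros((384,512),np.float32),cv2.convexHull(np.argwhere(r>.5)[:,::-1].astype(np.int32)),1)
            k+=1-np.minimum(r,o).sum()/max(np.maximum(r,o).sum(),1)
        return k/len(O)
    best=None
    for y in ([0] if kind=='cheese' else p0[2:] if len(p0)>3 else np.radians(np.arange(-90,90,30))+p0[2]):
        r=minimize(cost,[p0[0],p0[1],y],method='Nelder-Mead',options=dict(initial_simplex=[[p0[0],p0[1],y],[p0[0]+.012,p0[1],y],[p0[0],p0[1]+.012,y],[p0[0],p0[1],y+.25]],xatol=1e-4,fatol=1e-4,maxiter=120))
        if best is None or r.fun<best.fun: best=r
    p=best.x; p[2]=(p[2]+np.pi/2)%np.pi-np.pi/2
    return p,best.fun
def say(n,p,f): print(n,np.round(p[:2],4),'yaw %.1f'%np.degrees(p[2]),'cost %.3f'%f,flush=True)
E
python3 - <<'E'
from fit import *
A=np.load('scene.npy');B=np.load('side.npy')
L=[('butter1','butter',['gold','white'],[.650,.050,0]),('butter2','butter',['gold','white'],[.647,-.17,0]),('cheese','cheese',['red','white'],[.646,-.037,0]),
('lid_red','lid',['red'],[.57,.365,0]),('lid_blue','lid',['blue'],[.44,.372,0]),('tub_red','tub',['white','red'],[.488,-.044,0]),('tub_blue','tub',['white','blue'],[.51,.12,0]),('tray','tray',['brown'],[.498,-.31,0])]
for n,k,c,p in L:
    for V in ([(A,'scene',None)],[(B,'side',None)],[(A,'scene',None),(B,'side',None)]): say(n,*fit(k,c,p,V))
o=A[170:270,150:300]
cv2.imwrite('pics/c1.png',cv2.cvtColor(cv2.resize(o,None,fx=4,fy=4),cv2.COLOR_RGB2BGR))
E
```

```text
butter1 [0.6781 0.0642] yaw -83.6 cost 0.837
butter1 [0.6489 0.0349] yaw -20.2 cost 0.278
butter1 [0.6488 0.035 ] yaw -20.5 cost 0.562
butter2 [ 0.6829 -0.1385] yaw -73.5 cost 0.836
butter2 [ 0.6463 -0.1944] yaw -15.3 cost 0.156
butter2 [ 0.6462 -0.194 ] yaw -11.2 cost 0.502
cheese [ 0.6787 -0.0207] yaw -7.5 cost 0.849
cheese [0.65   0.0207] yaw -41.7 cost 0.628
cheese [0.6493 0.0034] yaw -25.5 cost 0.747
lid_red [0.5707 0.3578] yaw 82.4 cost 0.047
lid_red [0.5679 0.3583] yaw 82.4 cost 0.037
lid_red [0.5686 0.3583] yaw 82.2 cost 0.050
lid_blue [0.4365 0.3605] yaw 85.4 cost 0.057
lid_blue [0.4346 0.3611] yaw 85.4 cost 0.071
lid_blue [0.4353 0.3609] yaw 85.4 cost 0.069
tub_red [ 0.5405 -0.0306] yaw -79.4 cost 0.582
tub_red [ 0.488  -0.0724] yaw 24.1 cost 0.257
tub_red [ 0.4789 -0.0807] yaw -20.8 cost 0.445
tub_blue [0.5632 0.1272] yaw -78.9 cost 0.554
tub_blue [0.5155 0.0913] yaw 4.1 cost 0.247
tub_blue [0.513  0.0954] yaw 4.3 cost 0.423
tray [ 0.4966 -0.3261] yaw -6.0 cost 0.051
tray [ 0.4964 -0.3063] yaw -5.3 cost 0.145
tray [ 0.4953 -0.3197] yaw -5.6 cost 0.107
```

View pics/c1.png

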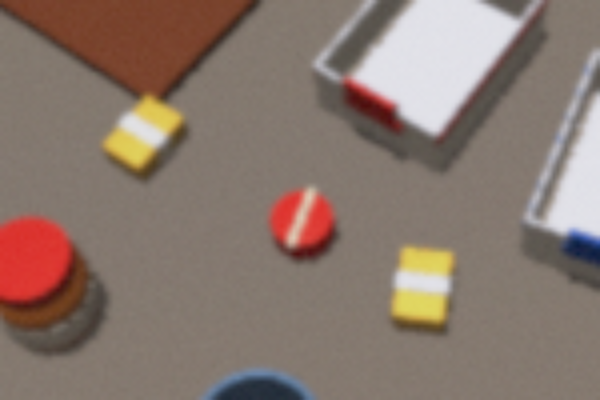

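The crop confirms it: one cheese at (303,222), gold butters at (145,135) and (423,287), and the jam cap at (30,255), which is not a cheese. I move above the tubs to measure from closer.

Call:
play_rows(
  motion=[
    [[0, 0, -0.83, 0, 0, 0.08], [0, 0, -0.83, 0, 0, 0.169], [0, 0, -0.83, 0, 0, 0.169], [0, 0, -0.83, 0, 0, 0.169]],
  ],
  hand=1,
)

```text
clock: 1.8
position: [0.1567, -0.5804, 0.3009]
eef_rot: [0.002, 1.0, -0.001, 0.0]
wrist_force: [-0.3, 0.5, -0.1]
gripper_width: 0.998
finger_force: 0.0
```

Call:
play_rows(
  motion=[
    [[0.7, -0.96, 0, 0, 0, 0], [0.7, -0.96, 0, 0, 0, 0], [0.7, -0.96, 0, 0, 0, 0], [0.7, -0.96, 0, 0, 0, 0]],
  ],
)

```text
clock: 2.2
position: [0.2433, -0.4603, 0.2971]
eef_rot: [-0.001, 1.0, 0.002, 0.0]
wrist_force: [0.4, -0.5, 0.0]
gripper_width: 0.999
finger_force: 0.0
```

Call:
play_rows(
  motion=[
    [[0.7, -0.96, 0, 0, 0, 0], [0.7, -0.96, 0, 0, 0, 0], [0.7, -0.96, 0, 0, 0, 0], [0.7, -0.96, 0, 0, 0, 0]],
  ],
)

```text
clock: 2.6
position: [0.327, -0.3455, 0.2972]
eef_rot: [-0.001, 1.0, 0.002, 0.0]
wrist_force: [-0.9, -0.3, 0.2]
gripper_width: 1.002
finger_force: 0.0
```

Call:
play_rows(
  motion=[
    [[0.7, -0.96, 0, 0, 0, 0], [0.7, -0.96, 0, 0, 0, 0], [0.7, -0.96, 0, 0, 0, 0], [0.7, -0.96, 0, 0, 0, 0]],
  ],
)

```text
clock: 3.0
position: [0.4108, -0.2308, 0.2971]
eef_rot: [-0.001, 1.0, 0.002, -0.0]
wrist_force: [0.4, -0.7, -0.1]
gripper_width: 0.999
finger_force: 0.0
```

Call:
play_rows(
  motion=[
    [[0.7, -0.96, 0, 0, 0, 0], [0.7, -0.96, 0, 0, 0, 0], [0.7, -0.96, 0, 0, 0, 0], [0.7, -0.96, 0, 0, 0, 0]],
  ],
)

```text
clock: 3.4
position: [0.4946, -0.1162, 0.2967]
eef_rot: [-0.001, 1.0, 0.001, -0.001]
wrist_force: [-1.0, -0.7, -0.6]
gripper_width: 1.001
finger_force: 0.0
```

Call:
play_rows(
  motion=[
    [[0.7, -0.96, 0, 0, 0, 0], [0.7, -0.96, 0, 0, 0, 0], [0.7, -0.96, 0, 0, 0, 0], [0.7, -0.96, 0, 0, 0, 0], [0.7, -0.96, 0, 0, 0, 0], [0.7, -0.96, 0, 0, 0, 0]],
  ],
)

```text
clock: 4.0
position: [0.5769, -0.0058, 0.2977]
eef_rot: [0.0, 1.0, -0.001, -0.001]
wrist_force: [0.3, -0.3, 0.5]
gripper_width: 1.004
finger_force: 0.0
```

```bash
cat >> fit.py <<'E'
from scipy.spatial.transform import Rotation as Ro
def wristview(fn=None):
    s=ctrl.sense(); im=ctrl.capture('wrist'); q=s['eef_rot']
    T=np.eye(4);T[:3,:3]=Ro.from_quat([q[1],q[2],q[3],q[0]]).as_matrix();T[:3,3]=s['position']
    if fn: cv2.imwrite('pics/'+fn,cv2.cvtColor(cv2.resize(im,None,fx=1.5,fy=1.5,interpolation=cv2.INTER_CUBIC),cv2.COLOR_RGB2BGR))
    return im,'wrist',T@np.array(CM['wrist']['mount'])
def state():
    s=ctrl.sense(); R=Ro.from_quat([s['eef_rot'][i] for i in(1,2,3,0)]).as_matrix()
    print('t %.1f'%s['clock'],'pos',np.round(s['position'],4),'yaw %.2f tilt %.2f'%(np.degrees(np.arctan2(R[1,0],R[0,0])),np.degrees(np.arccos(-R[2,2]))),'F',np.round(s['wrist_force'],1),'w %.3f'%s['gripper_width'],'ff %.1f'%s['finger_force'],'j',np.round(s['joint_pos'],2))
E
python3 - <<'E'
from fit import *
state(); im,c,T=wristview('w1.png'); np.save('w1.npy',im);np.save('w1T.npy',T)
hsv=cv2.cvtColor(np.load('scene.npy'),cv2.COLOR_RGB2HSV); print(hsv[150,290],hsv[180,255],hsv[241,256],hsv[230,225])
E
```

```text
t 4.0 pos [ 0.5769 -0.0058  0.2977] yaw -0.17 tilt 0.08 F [ 0.3 -0.3  0.5] w 1.004 ff 0.0 j [-0.1   0.05  1.4  -0.    1.7   1.48]
[ 16  45 131] [120   7 232] [126   6 229] [  1 172 209]
```

View pics/w1.png

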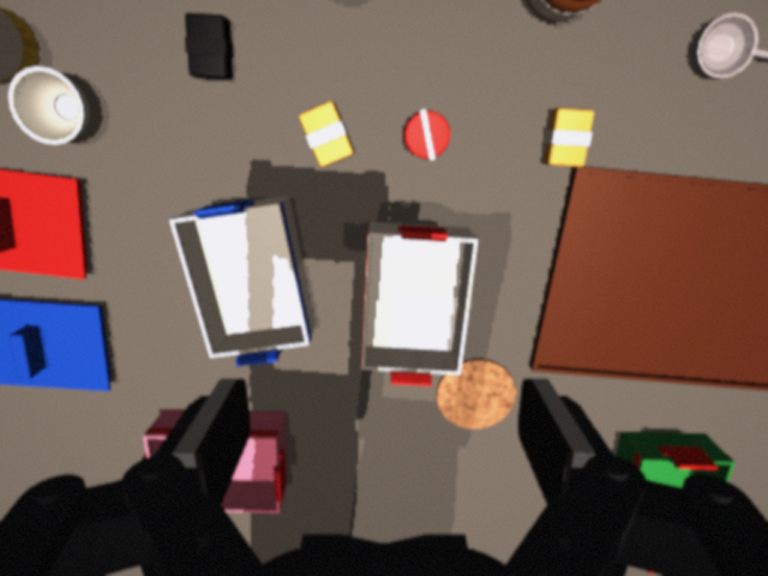

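The wrist view shows blue tub rim corners (172,219), (285,202), (308,342), (212,357) and red tub rim corners (369,233), (477,239), (461,373), (362,369). The butters are at (326,133) and (571,137), and the cheese is at (427,134). Next I fit these.

```bash
sed -i "s/(s<45)&(v>105)/(s<25)\&(v>170)/; s/    m=m\*(l==1+np.argmax(st\[1:,4\]))/    if kind not in('butter','cheese','tub'): m=m*(l==1+np.argmax(st[1:,4]))/; s/np.ones((25,25))/np.ones((19,19))/" fit.py
cat >> fit.py <<'E'
def rimfit(px,T,z=.05,yaw0=0):
    C=np.array([[70,50],[70,-50],[-70,-50],[-70,50]])/1000
    from scipy.optimize import least_squares
    def r(p):
        c,s=np.cos(p[2]),np.sin(p[2]); X=C@np.array([[c,s],[-s,c]])+p[:2]
        return (proj(np.c_[X,np.full(4,z)],'wrist',T)-np.array(px)).ravel()
    o=least_squares(r,[.5,0,yaw0]); return o.x,np.abs(o.fun).max()
E
python3 - <<'E'
from fit import *
A=np.load('scene.npy');B=np.load('side.npy');W=np.load('w1.npy');T=np.load('w1T.npy')
for n,k,c,p in [('butter1','butter',['gold'],[.650,.050,0]),('butter2','butter',['gold'],[.647,-.17,0]),('cheese','cheese',['red'],[.646,-.037,0])]:
    for V in ([(A,'scene',None)],[(B,'side',None)],[(W,'wrist',T)]): say(n,*fit(k,c,p,V))
for n,q in (('blue',[(172,219),(285,202),(308,342),(212,357)]),('red',[(369,233),(477,239),(461,373),(362,369)])):
    say('tub_'+n,*rimfit(np.array(q)/1.5,T))
    for k in range(1):
        m=hsvmask(W,n); m[:, :100]=0; m[270:]=0
        nn,l,st,ce=cv2.connectedComponentsWithStats(m); print([(ce[i].round(1).tolist(),st[i,4]) for i in range(1,nn) if st[i,4]>30])
E
```

```text
butter1 [0.6496 0.0455] yaw 28.0 cost 0.243
butter1 [0.6513 0.0247] yaw 8.6 cost 0.415
butter1 [0.6491 0.0428] yaw 31.1 cost 0.464
butter2 [ 0.6442 -0.1795] yaw 8.5 cost 0.268
butter2 [ 0.6474 -0.2074] yaw 0.3 cost 0.484
butter2 [ 0.6437 -0.1761] yaw 0.6 cost 0.229
cheese [ 0.6482 -0.0488] yaw 18.1 cost 0.233
cheese [ 0.6479 -0.0503] yaw 21.5 cost 0.175
cheese [ 0.6469 -0.0455] yaw 17.0 cost 0.083
tub_blue [0.5145 0.1238] yaw 7.2 cost 1.815
[([145.5, 139.5], np.int32(166)), ([171.9, 238.4], np.int32(169))]
tub_red [ 0.4903 -0.0383] yaw -3.3 cost 0.726
[([293.0, 87.4], np.int32(228)), ([275.7, 91.8], np.int32(230)), ([282.9, 155.7], np.int32(137)), ([273.6, 252.3], np.int32(183))]
```

```bash
cat >> fit.py <<'E'
def unproj(px,cam,T,z):
    m=CM[cam]; f=192/np.tan(np.radians(m['fov_y']/2)); K=np.array([[f,0,m['cx']],[0,f,m['cy']],[0,0,1.]])
    u=cv2.undistortPoints(np.asarray(px,float).reshape(-1,1,2),K,np.array(m['D']))[:,0]
    if T is None:
        T=np.eye(4);T[:3,:3]=np.array(m['R']).T;T[:3,3]=-T[:3,:3]@np.array(m['t'])
    d=np.c_[u,np.ones(len(u))]@T[:3,:3].T; return T[:3,3]+d*((z-T[2,3])/d[:,2])[:,None]
def blobs(im,col,cam,T,z,near=None,rad=.06,amin=25,close=7):
    """rectangles of coloured blobs, on plane z: centre, yaw of long side, sides"""
    m=cv2.morphologyEx(hsvmask(im,col),cv2.MORPH_CLOSE,np.ones((close,close)))
    out=[]
    for c in cv2.findContours(m,cv2.RETR_EXTERNAL,cv2.CHAIN_APPROX_NONE)[0]:
        if cv2.contourArea(c)<amin: continue
        X=unproj(c[:,0],cam,T,z)[:,:2]
        (cx,cy),(w,h),an=cv2.minAreaRect((X*1000).astype(np.float32))
        if w<h: an+=90; w,h=h,w
        if near is None or np.hypot(cx/1000-near[0],cy/1000-near[1])<rad: out.append((round(cx/1000,4),round(cy/1000,4),round((an+90)%180-90,1),round(w),round(h)))
    return out
E
python3 - <<'E'
from fit import *
A=np.load('scene.npy');B=np.load('side.npy');W=np.load('w1.npy');T=np.load('w1T.npy')
for n,V in (('scene',(A,'scene',None)),('wrist',(W,'wrist',T))):
    print(n,'gold',blobs(V[0],'gold',V[1],V[2],.022),'red',blobs(V[0],'red',V[1],V[2],.024,(.647,-.045)))
print(cv2.cvtColor(W,cv2.COLOR_RGB2HSV)[80:84,208:212:2].tolist())
E
```

```text
scene gold [(0.7062, 0.3368, 70.5, 61, 60), (0.6481, -0.175, -2.7, 52, 35)] red [(0.6537, -0.044, 32.3, 44, 37)]
wrist gold [(0.6271, -0.1742, 85.6, 32, 15)] red [(0.6447, -0.0331, 13.1, 37, 16), (0.65, -0.058, 12.7, 37, 14)]
[[[30, 126, 240], [30, 123, 240]], [[30, 126, 239], [30, 123, 240]], [[30, 127, 239], [30, 125, 240]], [[29, 125, 240], [30, 126, 239]]]
```

```bash
sed -i "s/(abs(h-25)<7)&(s>150)&(v>90)/(abs(h-27)<7)\&(s>85)\&(v>90)/; s/close=7/close=13/" fit.py
python3 - <<'E'
from fit import *
A=np.load('scene.npy');B=np.load('side.npy');W=np.load('w1.npy');T=np.load('w1T.npy')
for n,V in (('scene',(A,'scene',None)),('side',(B,'side',None)),('wrist',(W,'wrist',T))):
    print(n,'gold',blobs(V[0],'gold',V[1],V[2],.022),'red',blobs(V[0],'red',V[1],V[2],.024,(.647,-.045)))
for n,k,c,p in [('butter1','butter',['gold'],[.650,.043,.4]),('butter2','butter',['gold'],[.647,-.177,0]),('cheese','cheese',['red'],[.646,-.044,0])]:
    for V in ([(A,'scene',None)],[(W,'wrist',T)]): say(n,*fit(k,c,p,V))
E
```

```text
scene gold [(0.7169, 0.332, -20.6, 84, 63), (0.6507, 0.0453, 22.0, 51, 34), (0.6472, -0.1764, -6.7, 50, 35)] red [(0.6537, -0.044, 32.3, 44, 37)]
side gold [(0.7664, 0.2348, -68.8, 137, 70), (0.6485, 0.0474, 22.0, 49, 35), (0.6432, -0.1758, -5.7, 48, 37), (-1.6065, -2.4952, 59.1, 489, 41)] red [(0.6441, -0.0287, -81.5, 71, 36)]
wrist gold [(0.6439, -0.1762, -3.5, 49, 32), (0.6473, 0.0455, 21.7, 49, 33)] red [(0.6472, -0.0453, -79.5, 40, 37)]
butter1 [0.6449 0.0421] yaw 22.7 cost 0.148
butter1 [0.6468 0.0463] yaw 21.4 cost 0.076
butter2 [ 0.6427 -0.1835] yaw -17.2 cost 0.283
butter2 [ 0.6437 -0.177 ] yaw -2.9 cost 0.217
cheese [ 0.6494 -0.0474] yaw 11.5 cost 0.236
cheese [ 0.6469 -0.0454] yaw 15.3 cost 0.084
```

Call:
play_rows(
  motion=[
    [[0.58, 0.33, 0.9, 0, 0, 0], [0.58, 0.33, 0.9, 0, 0, 0], [0.58, 0.33, 0.9, 0, 0, 0], [0.58, 0.33, 0.9, 0, 0, 0]],
  ],
  hand=0.75,
)

```text
clock: 4.45
position: [0.6444, -0.0465, 0.1836]
eef_rot: [-0.0, 1.0, -0.002, -0.005]
wrist_force: [-1.1, 0.4, -0.4]
gripper_width: 0.751
finger_force: 0.0
```

Call:
play_rows(
  motion=[
    [[0, 0, 0.5, 0, 0, 0], [0, 0, 0.9, 0, 0, 0], [0, 0, 0.9, 0, 0, 0], [0, 0, 0.9, 0, 0, 0], [0, 0, 0.9, 0, 0, 0]],
  ],
)

```text
clock: 4.95
position: [0.6488, -0.0443, 0.0863]
eef_rot: [0.0, 1.0, -0.001, 0.002]
wrist_force: [0.6, -0.1, -0.7]
gripper_width: 0.75
finger_force: 0.0
```

```bash
python3 - <<'E'
from fit import *
state(); im,c,T=wristview('w2.png'); print(blobs(im,'red',c,T,.024,(.647,-.045),.04))
E
```

```text
t 5.0 pos [ 0.6488 -0.0443  0.0863] yaw -0.12 tilt 0.26 F [ 0.6 -0.1 -0.7] w 0.750 ff 0.0 j [-0.15  0.33  1.46 -0.    1.34  1.43]
[(0.6499, -0.0464, -26.4, 44, 40)]
```

Call:
play_rows(
  motion=[
    [[0, 0.01, 0.4, 0, 0, 0], [0, 0.01, 0.69, 0, 0, 0], [0, 0.01, 0.69, 0, 0, 0], [0, 0.01, 0.69, 0, 0, 0]],
  ],
)

```text
clock: 5.4
position: [0.6482, -0.045, 0.0019]
eef_rot: [0.0, 1.0, -0.001, 0.001]
wrist_force: [0.2, -0.0, 1.0]
gripper_width: 0.749
finger_force: 0.0
```

Call:
play_rows(
  motion=[
    [[0, 0, 0, 0, 0, 0], [0, 0, 0, 0, 0, 0], [0, 0, 0, 0, 0, 0], [0, 0, 0, 0, 0, 0], [0, 0, 0, 0, 0, 0], [0, 0, 0, 0, 0, 0]],
  ],
  hand=0.35,
)

```text
clock: 6.0
position: [0.6469, -0.0448, -0.0004]
eef_rot: [-0.0, 1.0, -0.001, -0.0]
wrist_force: [-0.4, 0.0, 0.0]
gripper_width: 0.352
finger_force: 0.0
```

Call:
play_rows(
  motion=[
    [[0, 0, -0.4, 0, 0, 0], [0, 0, -0.85, 0, 0, 0], [0, 0, -0.85, 0, 0, 0], [0, 0, -0.85, 0, 0, 0]],
  ],
)

```text
clock: 6.4
position: [0.649, -0.0452, 0.1047]
eef_rot: [0.0, 1.0, -0.001, 0.003]
wrist_force: [-0.1, -0.2, -0.1]
gripper_width: 0.349
finger_force: 0.0
```

```bash
python3 - <<'E'
from fit import *
state(); im,c,T=wristview('w3.png'); print(blobs(im,'red',c,T,.024,(.647,-.045),.06))
E
```

```text
t 6.4 pos [ 0.649  -0.0452  0.1047] yaw -0.09 tilt 0.31 F [-0.1 -0.2 -0.1] w 0.349 ff 0.0 j [-0.15  0.32  1.45 -0.    1.37  1.42]
[(0.6494, -0.0463, -0.1, 44, 39)]
```

View pics/w3.png

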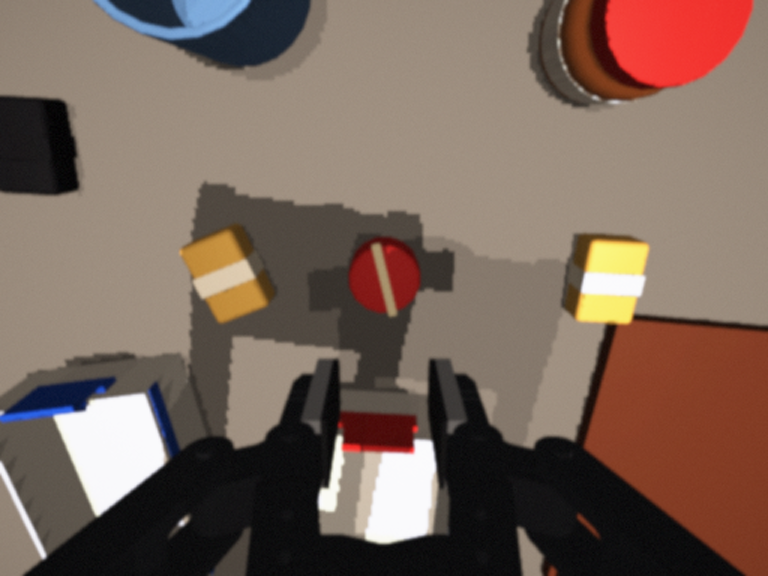

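Call:
play_rows(
  motion=[
    [[0, 0, 0, 0, 0, 0], [0, 0, 0, 0, 0, 0], [0, 0, 0, 0, 0, 0], [0, 0, 0, 0, 0, 0], [0, 0, 0, 0, 0, 0]],
  ],
  hand=0,
)

```text
clock: 6.95
position: [0.6467, -0.0448, 0.1011]
eef_rot: [-0.0, 1.0, -0.001, -0.0]
wrist_force: [0.7, -0.7, 0.4]
gripper_width: -0.001
finger_force: 0.0
```

```bash
python3 - <<'E'
from fit import *
state(); im,c,T=wristview(); o=im[190:384,150:360]
cv2.imwrite('pics/w4.png',cv2.cvtColor(cv2.resize(np.hstack([o,np.zeros_like(o)[:,:4],cv2.cvtColor(cv2.resize(cv2.imread('pics/w3.png'),(512,384)),cv2.COLOR_BGR2RGB)[190:384,150:360]]),None,fx=1.8,fy=1.8),cv2.COLOR_RGB2BGR))
E
```

```text
t 7.0 pos [ 0.6467 -0.0448  0.1011] yaw -0.10 tilt 0.04 F [ 0.7 -0.7  0.4] w -0.001 ff 0.0 j [-0.15  0.32  1.45  0.    1.37  1.42]
```

View pics/w4.png

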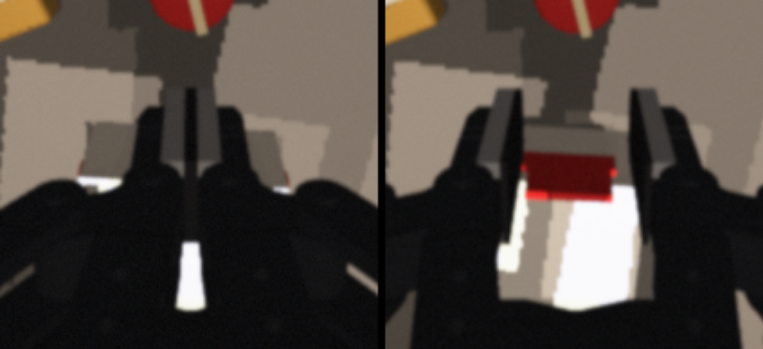

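```bash
python3 - <<'E'
from fit import *
s=ctrl.sense(); im=ctrl.capture('side').copy(); p=s['position']
for dz,col in ((0,(0,255,0)),(.02,(255,0,255)),(.04,(0,255,255))):
    u=proj([p+np.array([0,0,dz])],'side')[0]; print(dz,u); cv2.circle(im,tuple(np.round(u).astype(int)),1,col,-1)
u=np.round(u).astype(int); o=im[max(u[1]-100,0):u[1]+90,u[0]-90:u[0]+90]
cv2.imwrite('pics/d1.png',cv2.cvtColor(cv2.resize(o,None,fx=3,fy=3),cv2.COLOR_RGB2BGR))
E
```

```text
0 [217.55796949 166.43567737]
0.02 [217.3347543  159.67890198]
0.04 [217.10766757 152.78020004]
```

View pics/d1.png

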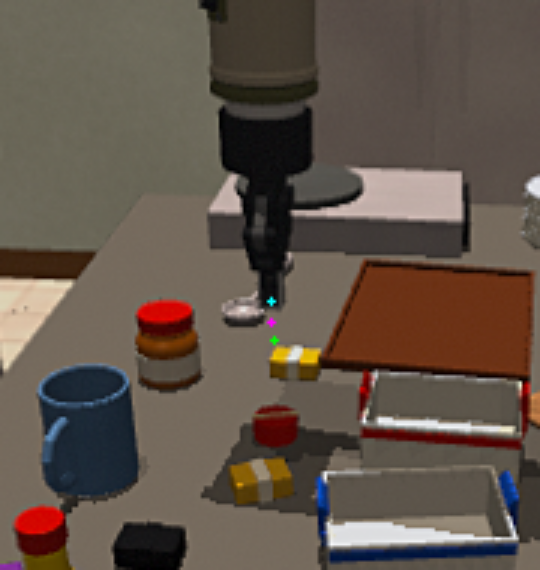

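The side view shows the fingertips near (270,307), about 37 mm above the projected TCP (green dot). The true tips are therefore about 37 mm higher than reported, which explains the miss. I compensate by going lower, in guarded steps.

Call:
play_rows(
  motion=[
    [[0, 0.01, 0.4, 0, 0, 0], [0, 0.01, 0.8, 0, 0, 0], [0, 0.01, 0.95, 0, 0, 0], [0, 0.01, 0.95, 0, 0, 0], [0, 0.01, 0.95, 0, 0, 0]],
  ],
  hand=0.75,
)

```text
clock: 7.55
position: [0.6468, -0.046, -0.0124]
eef_rot: [-0.0, 1.0, -0.001, -0.0]
wrist_force: [0.8, -0.2, 0.1]
gripper_width: 0.75
finger_force: 0.0
```

Call:
play_rows(
  motion=[
    [[0, 0, 0.07, 0, 0, 0], [0, 0, 0.14, 0, 0, 0], [0, 0, 0.14, 0, 0, 0]],
  ],
)

```text
clock: 7.85
position: [0.6455, -0.0459, -0.0311]
eef_rot: [-0.0, 1.0, -0.001, -0.001]
wrist_force: [-0.6, -0.2, 0.3]
gripper_width: 0.753
finger_force: 0.0
```

Call:
play_rows(
  motion=[
    [[0, 0, 0, 0, 0, 0], [0, 0, 0, 0, 0, 0], [0, 0, 0, 0, 0, 0], [0, 0, 0, 0, 0, 0], [0, 0, 0, 0, 0, 0], [0, 0, 0, 0, 0, 0]],
  ],
  hand=0.2,
)

```text
clock: 8.45
position: [0.6473, -0.0461, -0.0289]
eef_rot: [0.0, 1.0, -0.001, 0.0]
wrist_force: [0.2, 0.1, 2.0]
gripper_width: 0.465
finger_force: 60.4
```

```bash
python3 -c "
from fit import *
state()"
```

```text
t 8.4 pos [ 0.6473 -0.0461 -0.0289] yaw -0.09 tilt 0.04 F [0.2 0.1 2. ] w 0.465 ff 60.4 j [-0.15  0.46  1.52 -0.    1.15  1.42]
```

Call:
play_rows(
  motion=[
    [[0, 0, -0.4, 0, 0, 0], [0, 0, -0.8, 0, 0, 0], [0, 0, -1, 0, 0, 0], [0, 0, -1, 0, 0, 0]],
  ],
)

```text
clock: 8.85
position: [0.6507, -0.0466, 0.097]
eef_rot: [0.001, 1.0, -0.001, 0.005]
wrist_force: [0.7, -0.5, -0.9]
gripper_width: 0.469
finger_force: 60.6
```

Call:
play_rows(
  motion=[
    [[-0.35, -0.04, 0, 0, 0, 0], [-0.65, -0.04, 0, 0, 0, 0], [-0.65, -0.04, 0, 0, 0, 0], [-0.65, -0.04, 0, 0, 0, 0]],
  ],
)

```text
clock: 9.25
position: [0.5677, -0.041, 0.0896]
eef_rot: [-0.0, 1.0, -0.001, -0.001]
wrist_force: [-0.4, -0.2, 0.6]
gripper_width: 0.471
finger_force: 60.6
```

Call:
play_rows(
  motion=[
    [[-0.35, -0.03, 0, 0, 0, 0], [-0.66, -0.03, 0, 0, 0, 0], [-0.66, -0.03, 0, 0, 0, 0], [-0.66, -0.03, 0, 0, 0, 0], [-0.66, -0.03, 0, 0, 0, 0]],
  ],
)

```text
clock: 9.75
position: [0.4919, -0.0377, 0.0919]
eef_rot: [0.0, 1.0, -0.001, 0.001]
wrist_force: [0.1, 0.2, 0.3]
gripper_width: 0.468
finger_force: 60.6
```

```bash
python3 - <<'E'
from fit import *
state(); im,c,T=wristview('w5.png')
E
```

```text
t 9.8 pos [ 0.4919 -0.0377  0.0919] yaw -0.10 tilt 0.16 F [0.1 0.2 0.3] w 0.468 ff 60.6 j [-0.18 -0.09  1.91  0.    1.32  1.39]
```

View pics/w5.png

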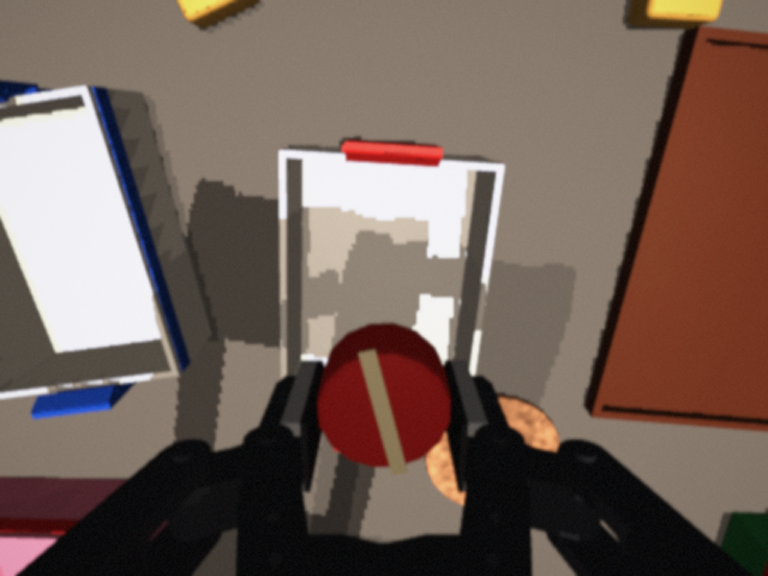

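The cheese is held at (384,395) and the red tub's far rim corners are at (279,150) and (504,163), as fitted. I lower and release.

Call:
play_rows(
  motion=[
    [[0, 0, 0.4, 0, 0, 0], [0, 0, 0.8, 0, 0, 0], [0, 0, 0.94, 0, 0, 0], [0, 0, 0.94, 0, 0, 0], [0, 0, 0.94, 0, 0, 0]],
  ],
)

```text
clock: 10.3
position: [0.4909, -0.0376, -0.0214]
eef_rot: [0.0, 1.0, -0.001, 0.0]
wrist_force: [-0.2, 0.0, 0.5]
gripper_width: 0.466
finger_force: 66.2
```

Call:
play_rows(
  motion=[
    [[0, 0, 0, 0, 0, 0], [0, 0, 0, 0, 0, 0], [0, 0, 0, 0, 0, 0], [0, 0, 0, 0, 0, 0]],
  ],
  hand=0.62,
)

```text
clock: 10.7
position: [0.4905, -0.0375, -0.0212]
eef_rot: [0.0, 1.0, -0.001, 0.001]
wrist_force: [0.3, 0.1, 0.4]
gripper_width: 0.62
finger_force: 0.0
```

Call:
play_rows(
  motion=[
    [[0, 0, -0.4, 0, 0, 0], [0, 0, -0.8, 0, 0, 0], [0, 0, -1, 0, 0, 0], [0, 0, -1, 0, 0, 0]],
  ],
)

```text
clock: 11.1
position: [0.4935, -0.038, 0.1035]
eef_rot: [0.001, 1.0, -0.001, 0.005]
wrist_force: [0.8, -1.0, 1.1]
gripper_width: 0.622
finger_force: 0.0
```

Call:
play_rows(
  motion=[
    [[0.35, 0.25, 0, 0, 0, 0], [0.7, 0.5, 0, 0, 0, 0], [0.7, 0.5, 0, 0, 0, 0], [0.7, 0.5, 0, 0, 0, 0]],
  ],
)

```text
clock: 11.5
position: [0.5732, -0.0981, 0.096]
eef_rot: [-0.0, 1.0, -0.001, -0.002]
wrist_force: [-0.7, 0.7, 0.7]
gripper_width: 0.621
finger_force: 0.0
```

Call:
play_rows(
  motion=[
    [[0.3, 0.32, 0, 0, 0, 0], [0.58, 0.65, 0, 0, 0, 0.04], [0.58, 0.65, 0, 0, 0, 0.04], [0.58, 0.65, 0, 0, 0, 0.04], [0.58, 0.65, 0, 0, 0, 0.04]],
  ],
)

```text
clock: 12.0
position: [0.6423, -0.1744, 0.0981]
eef_rot: [-0.0, 0.999, -0.032, -0.0]
wrist_force: [0.4, 0.3, 0.3]
gripper_width: 0.623
finger_force: 0.0
```

```bash
python3 - <<'E'
from fit import *
state(); V=wristview('w6.png'); print(blobs(V[0],'gold',V[1],V[2],.022))
im=ctrl.capture('scene'); print(blobs(im,'red','scene',None,.027),blobs(im,'gold','scene',None,.022))
E
```

```text
t 12.0 pos [ 0.6423 -0.1744  0.0981] yaw -3.64 tilt 0.05 F [0.4 0.3 0.3] w 0.623 ff 0.0 j [-0.34  0.37  1.4   0.    1.38  1.29]
[(0.6352, 0.0381, -68.0, 30, 19)]
[(0.6765, 0.3456, 20.4, 34, 31), (0.5833, 0.3559, 82.7, 136, 112), (0.7657, -0.1805, -87.5, 62, 57), (0.5563, -0.0482, -60.5, 34, 29), (0.4997, -0.0352, 29.5, 44, 31), (0.3979, -0.045, 83.9, 41, 11), (0.2996, -0.3547, 73.2, 60, 21)] [(0.7168, 0.3336, -14.8, 82, 64), (0.6509, 0.0453, 22.6, 51, 34)]
```

```bash
sed -i "s/(abs(h-27)<7)&(s>85)&(v>90)/(h>14)\&(h<35)\&(s>85+(h<21)*70)\&(v>70)/" fit.py; python3 - <<'E'
from fit import *
V=wristview(); print(blobs(V[0],'gold',V[1],V[2],.022))
im=ctrl.capture('side'); print(blobs(im,'gold','side',None,.022,(.645,-.176),.1))
E
```

```text
[(0.6282, -0.1765, 86.4, 33, 17), (0.6372, 0.031, -70.9, 45, 19), (0.6695, 0.0303, -70.4, 21, 17), (0.6617, -0.1782, 86.4, 33, 20)]
[(0.6425, -0.1579, -88.7, 68, 48)]
```

View pics/w6.png

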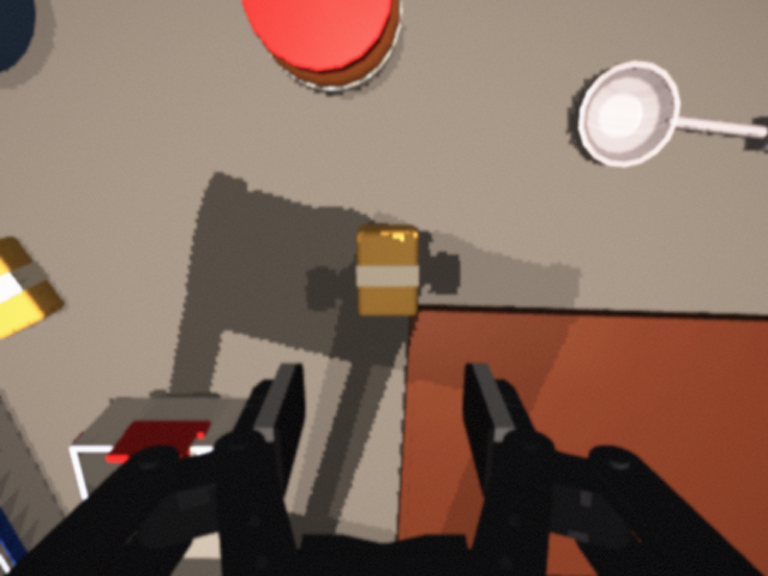

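The butter is at (388,270), beside the tray corner at (418,308), and the fingers clear the rim. I grasp it.

Call:
play_rows(
  motion=[
    [[0.02, 0.025, 0.4, 0, 0, 0], [0.02, 0.025, 0.8, 0, 0, 0], [0.02, 0.025, 0.8, 0, 0, 0], [0.02, 0.025, 0.8, 0, 0, 0]],
  ],
)

```text
clock: 12.6
position: [0.6441, -0.1779, 0.0018]
eef_rot: [-0.0, 0.999, -0.032, -0.001]
wrist_force: [0.6, 0.8, 0.1]
gripper_width: 0.618
finger_force: 0.0
```

Call:
play_rows(
  motion=[
    [[0, 0, 0.15, 0, 0, 0], [0, 0, 0.28, 0, 0, 0], [0, 0, 0.28, 0, 0, 0]],
  ],
)

```text
clock: 12.9
position: [0.6441, -0.1783, -0.0333]
eef_rot: [-0.0, 0.999, -0.032, -0.001]
wrist_force: [-0.7, 0.6, -1.0]
gripper_width: 0.617
finger_force: 0.0
```

Call:
play_rows(
  motion=[
    [[0, 0, 0, 0, 0, 0], [0, 0, 0, 0, 0, 0], [0, 0, 0, 0, 0, 0], [0, 0, 0, 0, 0, 0], [0, 0, 0, 0, 0, 0]],
  ],
  hand=0.15,
)

```text
clock: 13.4
position: [0.6459, -0.179, -0.0309]
eef_rot: [0.0, 0.999, -0.032, 0.001]
wrist_force: [-0.4, 0.2, 3.2]
gripper_width: 0.387
finger_force: 60.5
```

Call:
play_rows(
  motion=[
    [[0, 0, -0.4, 0, 0, 0], [0, 0, -0.8, 0, 0, 0], [0, 0, -1, 0, 0, 0], [0, 0, -1, 0, 0, 0], [0, 0, -1, 0, 0, 0]],
  ],
)

```text
clock: 13.9
position: [0.6457, -0.1789, 0.089]
eef_rot: [0.0, 0.999, -0.032, 0.001]
wrist_force: [0.1, -0.7, -0.9]
gripper_width: 0.384
finger_force: 63.2
```

```bash
python3 -c "
from fit import *
state()"
```

```text
t 13.9 pos [ 0.6457 -0.1789  0.089 ] yaw -3.69 tilt 0.07 F [ 0.1 -0.7 -0.9] w 0.384 ff 63.2 j [-0.35  0.38  1.39 -0.    1.36  1.29]
```

Call:
play_rows(
  motion=[
    [[-0.2, -0.35, 0, 0, 0, 0], [-0.5, -0.8, 0, 0, 0, 0], [-0.5, -0.8, 0, 0, 0, 0], [-0.5, -0.8, 0, 0, 0, 0]],
  ],
)

```text
clock: 14.3
position: [0.5892, -0.0768, 0.086]
eef_rot: [-0.001, 1.0, -0.031, -0.002]
wrist_force: [1.4, -0.8, -0.2]
gripper_width: 0.38
finger_force: 63.2
```

Call:
play_rows(
  motion=[
    [[-0.2, -0.35, 0, 0, 0, 0], [-0.5, -0.8, 0, 0, 0, 0], [-0.5, -0.8, 0, 0, 0, 0], [-0.5, -0.8, 0, 0, 0, 0]],
  ],
)

```text
clock: 14.7
position: [0.5372, 0.0214, 0.0876]
eef_rot: [0.0, 1.0, -0.031, -0.001]
wrist_force: [0.3, 0.2, -0.0]
gripper_width: 0.383
finger_force: 63.2
```

Call:
play_rows(
  motion=[
    [[-0.2, -0.35, 0, 0, 0, -0.06], [-0.5, -0.8, 0, 0, 0, -0.121], [-0.5, -0.8, 0, 0, 0, -0.121], [-0.5, -0.8, 0, 0, 0, -0.121], [-0.5, -0.8, 0, 0, 0, -0.121], [-0.5, -0.8, 0, 0, 0, -0.121]],
  ],
)

```text
clock: 15.3
position: [0.4855, 0.1186, 0.0885]
eef_rot: [0.0, 0.998, 0.062, 0.0]
wrist_force: [-0.3, -0.4, -0.6]
gripper_width: 0.382
finger_force: 63.1
```

```bash
python3 - <<'E'
from fit import *
state(); V=wristview('w7.png'); print(blobs(V[0],'blue',V[1],V[2],.066,None,.06,20,3))
E
```

```text
t 15.3 pos [0.4855 0.1186 0.0885] yaw 7.07 tilt 0.05 F [-0.3 -0.4 -0.6] w 0.382 ff 63.1 j [ 0.14 -0.06  1.89 -0.    1.31  1.59]
[(0.4589, 0.2746, -5.1, 81, 33), (0.5841, 0.1362, -83.0, 39, 7)]
```

View pics/w7.png

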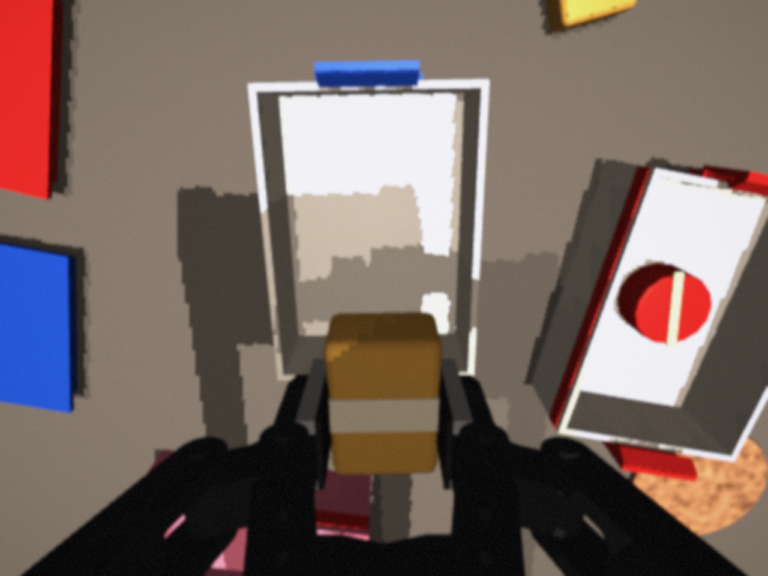

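The blue rim corners are (249,84), (489,80), (470,375), (277,378). The cheese is inside the red tub at (665,303) and the butter is held. I refine the blue tub's pose.

```bash
python3 - <<'E'
from fit import *
s=ctrl.sense(); q=s['eef_rot']
T=np.eye(4);T[:3,:3]=Ro.from_quat([q[1],q[2],q[3],q[0]]).as_matrix();T[:3,3]=s['position'];T=T@np.array(CM['wrist']['mount'])
say('blue',*rimfit(np.array([(249,82),(489,79),(471,376),(277,379)])/1.5,T))
E
```

```text
blue [0.5135 0.1269] yaw 7.6 cost 1.255
```

Call:
play_rows(
  motion=[
    [[0, -0.025, 0.4, 0, 0, 0], [0, -0.025, 0.8, 0, 0, 0], [0, -0.025, 0.94, 0, 0, 0], [0, -0.025, 0.94, 0, 0, 0], [0, -0.025, 0.94, 0, 0, 0]],
  ],
)

```text
clock: 15.85
position: [0.4842, 0.1221, -0.0249]
eef_rot: [0.0, 0.998, 0.062, -0.0]
wrist_force: [0.6, 0.4, -0.1]
gripper_width: 0.386
finger_force: 66.8
```

Call:
play_rows(
  motion=[
    [[0, 0, 0, 0, 0, 0], [0, 0, 0, 0, 0, 0], [0, 0, 0, 0, 0, 0], [0, 0, 0, 0, 0, 0]],
  ],
  hand=0.55,
)

```text
clock: 16.25
position: [0.4843, 0.1232, -0.024]
eef_rot: [-0.0, 0.998, 0.063, 0.0]
wrist_force: [-0.3, -0.1, -0.7]
gripper_width: 0.55
finger_force: 0.0
```

Call:
play_rows(
  motion=[
    [[0, 0, -0.4, 0, 0, 0], [0, 0, -0.8, 0, 0, 0], [0, 0, -1, 0, 0, 0], [0, 0, -1, 0, 0, 0]],
  ],
)

```text
clock: 16.65
position: [0.4876, 0.1238, 0.101]
eef_rot: [-0.0, 0.998, 0.063, 0.005]
wrist_force: [0.8, -0.2, -0.0]
gripper_width: 0.547
finger_force: 0.0
```

Call:
play_rows(
  motion=[
    [[0.35, 0.2, 0, 0, 0, 0], [0.63, 0.4, 0, 0, 0, 0], [0.63, 0.4, 0, 0, 0, 0], [0.63, 0.4, 0, 0, 0, 0]],
  ],
  hand=0.65,
)

```text
clock: 17.05
position: [0.5643, 0.0846, 0.094]
eef_rot: [-0.0, 0.998, 0.062, -0.001]
wrist_force: [-0.0, 0.3, 0.0]
gripper_width: 0.648
finger_force: 0.0
```

Call:
play_rows(
  motion=[
    [[0.35, 0.2, 0, 0, 0, -0.09], [0.63, 0.4, 0, 0, 0, -0.167], [0.63, 0.4, 0, 0, 0, -0.167], [0.63, 0.4, 0, 0, 0, -0.167], [0.63, 0.4, 0, 0, 0, -0.167]],
  ],
)

```text
clock: 17.55
position: [0.6446, 0.0479, 0.0953]
eef_rot: [-0.0, 0.981, 0.193, -0.001]
wrist_force: [0.0, 0.4, 0.8]
gripper_width: 0.65
finger_force: 0.0
```

```bash
python3 - <<'E'
from fit import *
state(); V=wristview('w8.png'); print(blobs(V[0],'gold',V[1],V[2],.022,(.648,.046),.06))
im=ctrl.capture('scene'); print(blobs(im,'gold','scene',None,.022))
E
```

```text
t 17.6 pos [0.6446 0.0479 0.0953] yaw 22.21 tilt 0.07 F [0.  0.4 0.8] w 0.650 ff 0.0 j [-0.01  0.32  1.46  0.    1.36  1.18]
[(0.6332, 0.0406, -67.8, 32, 15), (0.6638, 0.0523, -67.8, 33, 21)]
[(0.7166, 0.3325, -19.0, 86, 63), (0.6537, 0.0466, 21.7, 50, 31), (0.4889, 0.1218, 9.3, 51, 31)]
```

Call:
play_rows(
  motion=[
    [[0.026, 0.024, 0.4, 0, 0, 0], [0.026, 0.024, 0.8, 0, 0, 0], [0.026, 0.024, 0.8, 0, 0, 0], [0.026, 0.024, 0.8, 0, 0, 0]],
  ],
)

```text
clock: 18.05
position: [0.6484, 0.0459, -0.0006]
eef_rot: [-0.0, 0.981, 0.193, -0.001]
wrist_force: [-0.2, -0.2, 0.9]
gripper_width: 0.65
finger_force: 0.0
```

Call:
play_rows(
  motion=[
    [[0, 0, 0.15, 0, 0, 0], [0, 0, 0.25, 0, 0, 0], [0, 0, 0.25, 0, 0, 0]],
  ],
)

```text
clock: 18.35
position: [0.649, 0.0455, -0.0314]
eef_rot: [-0.0, 0.981, 0.193, -0.001]
wrist_force: [-1.8, -0.5, -0.4]
gripper_width: 0.648
finger_force: 0.0
```

Call:
play_rows(
  motion=[
    [[0, 0, 0, 0, 0, 0], [0, 0, 0, 0, 0, 0], [0, 0, 0, 0, 0, 0], [0, 0, 0, 0, 0, 0], [0, 0, 0, 0, 0, 0]],
  ],
  hand=0.15,
)

```text
clock: 18.85
position: [0.6508, 0.0454, -0.0294]
eef_rot: [0.0, 0.981, 0.193, 0.001]
wrist_force: [-0.2, 0.5, 6.8]
gripper_width: 0.383
finger_force: 61.0
```

Call:
play_rows(
  motion=[
    [[0, 0, -0.4, 0, 0, 0], [0, 0, -0.8, 0, 0, 0], [0, 0, -1, 0, 0, 0], [0, 0, -1, 0, 0, 0], [0, 0, -1, 0, 0, 0]],
  ],
)

```text
clock: 19.35
position: [0.6502, 0.0454, 0.0899]
eef_rot: [0.0, 0.981, 0.193, 0.0]
wrist_force: [-0.2, 0.3, -1.5]
gripper_width: 0.38
finger_force: 60.3
```

Call:
play_rows(
  motion=[
    [[-0.25, -0.4, 0, 0, 0, 0.09], [-0.55, -0.97, 0, 0, 0, 0.164], [-0.55, -0.97, 0, 0, 0, 0.164], [-0.55, -0.97, 0, 0, 0, 0.164], [-0.55, -0.97, 0, 0, 0, 0.164], [-0.55, -0.97, 0, 0, 0, 0.164]],
  ],
)

```text
clock: 19.95
position: [0.5448, 0.1276, 0.0886]
eef_rot: [0.0, 0.998, 0.065, -0.001]
wrist_force: [0.3, -0.1, -1.6]
gripper_width: 0.384
finger_force: 60.3
```

```bash
python3 - <<'E'
from fit import *
state(); im=ctrl.capture('scene'); print(blobs(im,'gold','scene',None,.022))
E
```

```text
t 19.9 pos [0.5448 0.1276 0.0886] yaw 7.46 tilt 0.08 F [ 0.3 -0.1 -1.6] w 0.384 ff 60.3 j [ 0.14  0.1   1.72 -0.    1.32  1.58]
[(0.7164, 0.3323, -19.6, 86, 63), (0.4856, 0.1073, 28.3, 79, 37)]
```

Call:
play_rows(
  motion=[
    [[0, -0.01, 0.4, 0, 0, 0], [0, -0.01, 0.8, 0, 0, 0], [0, -0.01, 0.94, 0, 0, 0], [0, -0.01, 0.94, 0, 0, 0], [0, -0.01, 0.94, 0, 0, 0]],
  ],
)

```text
clock: 20.5
position: [0.5448, 0.1285, -0.0241]
eef_rot: [0.0, 0.998, 0.064, -0.001]
wrist_force: [-0.7, -0.4, -0.0]
gripper_width: 0.38
finger_force: 65.2
```

Call:
play_rows(
  motion=[
    [[0, 0, 0, 0, 0, 0], [0, 0, 0, 0, 0, 0], [0, 0, 0, 0, 0, 0], [0, 0, 0, 0, 0, 0]],
  ],
  hand=0.55,
)

```text
clock: 20.9
position: [0.5449, 0.1294, -0.0229]
eef_rot: [-0.0, 0.998, 0.065, 0.0]
wrist_force: [-0.2, -0.3, -0.5]
gripper_width: 0.551
finger_force: 0.0
```

Call:
play_rows(
  motion=[
    [[0, 0, -0.4, 0, 0, 0], [0, 0, -0.8, 0, 0, 0], [0, 0, -1, 0, 0, 0], [0, 0, -1, 0, 0, 0]],
  ],
)

```text
clock: 21.3
position: [0.5485, 0.13, 0.1027]
eef_rot: [-0.0, 0.998, 0.065, 0.005]
wrist_force: [0.1, -0.7, -0.1]
gripper_width: 0.55
finger_force: 0.0
```

Call:
play_rows(
  motion=[
    [[0.1, -0.4, -0.25, 0, 0, 0], [0.22, -0.85, -0.25, 0, 0, 0], [0.22, -0.85, -0.25, 0, 0, 0], [0.22, -0.85, -0.25, 0, 0, 0]],
  ],
)

```text
clock: 21.7
position: [0.5569, 0.2358, 0.1259]
eef_rot: [0.0, 0.998, 0.067, -0.0]
wrist_force: [-0.5, -0.0, -0.8]
gripper_width: 0.557
finger_force: 0.0
```

Call:
play_rows(
  motion=[
    [[0.1, -0.4, -0.25, 0, 0, 0.09], [0.22, -0.85, -0.25, 0, 0, 0.172], [0.22, -0.85, -0.25, 0, 0, 0.172], [0.22, -0.85, -0.25, 0, 0, 0.172], [0.22, -0.85, -0.25, 0, 0, 0.172]],
  ],
)

```text
clock: 22.2
position: [0.57, 0.3366, 0.1553]
eef_rot: [0.001, 0.998, -0.07, -0.001]
wrist_force: [-0.1, 0.7, 0.1]
gripper_width: 0.548
finger_force: 0.0
```

```bash
python3 - <<'E'
from fit import *
state(); V=wristview('w9.png'); np.save('w9.npy',V[0]); np.save('w9T.npy',V[2])
print('red',blobs(V[0],'red',V[1],V[2],.017,None,.06,200,3));print('blue',blobs(V[0],'blue',V[1],V[2],.017,None,.06,200,3))
im=ctrl.capture('scene'); print(blobs(im,'gold','scene',None,.022,(.51,.13)))
E
```

```text
t 22.2 pos [0.57   0.3366 0.1553] yaw -7.97 tilt 0.16 F [-0.1  0.7  0.1] w 0.548 ff 0.0 j [ 0.46  0.32  1.35 -0.    1.47  2.17]
red [(0.5679, 0.3591, 82.3, 139, 100)]
blue [(0.4092, 0.0875, -82.1, 49, 19), (0.436, 0.3584, 85.5, 133, 102), (0.5748, 0.1084, -86.9, 51, 11)]
[(0.5124, 0.1244, 5.6, 106, 31)]
```

View pics/w9.png

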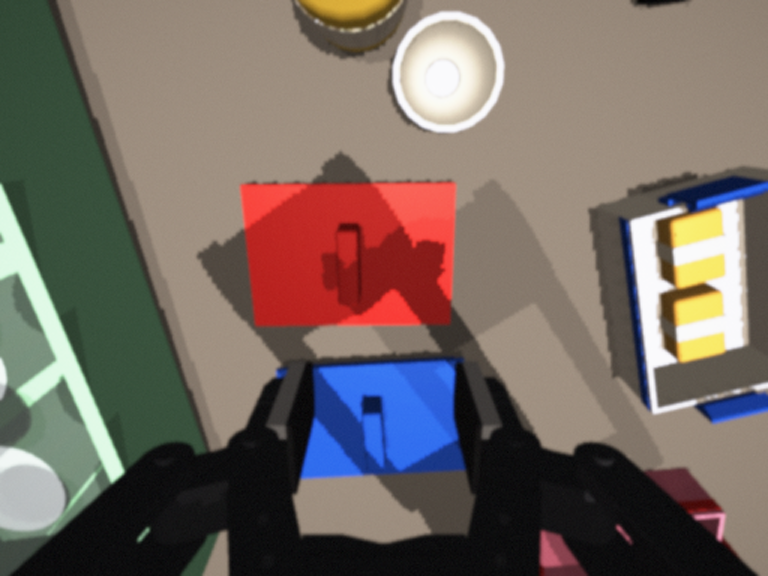

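Both butters lie flat in the blue tub at (697,247) and (697,322). The red lid bar is at (348,265) and the blue at (372,430). I grasp the red lid.

Call:
play_rows(
  motion=[
    [[-0.043, -0.183, 0.4, 0, 0, 0], [-0.043, -0.183, 0.8, 0, 0, 0], [-0.043, -0.183, 0.95, 0, 0, 0], [-0.043, -0.183, 0.95, 0, 0, 0]],
  ],
  hand=0.5,
)

```text
clock: 22.7
position: [0.565, 0.3575, 0.0373]
eef_rot: [0.003, 0.998, -0.07, -0.004]
wrist_force: [-1.2, -0.7, 0.8]
gripper_width: 0.498
finger_force: 0.0
```

Call:
play_rows(
  motion=[
    [[0, 0, 0.2, 0, 0, 0], [0, 0, 0.46, 0, 0, 0], [0, 0, 0.46, 0, 0, 0], [0, 0, 0.46, 0, 0, 0]],
  ],
)

```text
clock: 23.1
position: [0.569, 0.3604, -0.011]
eef_rot: [-0.0, 0.998, -0.07, 0.0]
wrist_force: [-0.0, -0.4, 0.6]
gripper_width: 0.5
finger_force: 0.0
```

Call:
play_rows(
  motion=[
    [[0, 0, 0, 0, 0, 0], [0, 0, 0, 0, 0, 0], [0, 0, 0, 0, 0, 0], [0, 0, 0, 0, 0, 0], [0, 0, 0, 0, 0, 0]],
  ],
  hand=0,
)

```text
clock: 23.6
position: [0.5704, 0.3619, -0.0094]
eef_rot: [-0.001, 0.998, -0.07, 0.002]
wrist_force: [0.2, -1.0, 7.7]
gripper_width: 0.148
finger_force: 59.9
```

```bash
python3 -c "
from fit import *
state()"
```

```text
t 23.6 pos [ 0.5704  0.3619 -0.0094] yaw -8.01 tilt 0.25 F [ 0.2 -1.   7.7] w 0.148 ff 59.9 j [ 0.49  0.5   1.44 -0.    1.2   2.2 ]
```

Call:
play_rows(
  motion=[
    [[0, 0, -0.3, 0, 0, 0], [0, 0, -0.7, 0, 0, 0], [0, 0, -1, 0, 0, 0], [0, 0, -1, 0, 0, 0]],
  ],
)

```text
clock: 24.0
position: [0.5729, 0.3635, 0.1171]
eef_rot: [-0.004, 0.998, -0.07, 0.006]
wrist_force: [1.0, -0.3, 0.2]
gripper_width: 0.15
finger_force: 58.7
```

Call:
play_rows(
  motion=[
    [[-0.02, 0.3, 0, 0, 0, 0], [-0.04, 0.6, 0, 0, 0, 0], [-0.046, 0.84, 0, 0, 0, 0], [-0.046, 0.84, 0, 0, 0, 0]],
  ],
)

```text
clock: 24.4
position: [0.5484, 0.2587, 0.1074]
eef_rot: [0.001, 0.997, -0.071, -0.0]
wrist_force: [0.4, -0.3, -1.2]
gripper_width: 0.152
finger_force: 58.9
```

Call:
play_rows(
  motion=[
    [[-0.02, 0.3, 0, 0, 0, 0], [-0.04, 0.6, 0, 0, 0, 0], [-0.046, 0.84, 0, 0, 0, 0], [-0.046, 0.84, 0, 0, 0, 0]],
  ],
)

```text
clock: 24.8
position: [0.5291, 0.1604, 0.1076]
eef_rot: [0.0, 0.997, -0.071, -0.0]
wrist_force: [-0.4, -0.5, -0.2]
gripper_width: 0.15
finger_force: 59.1
```

Call:
play_rows(
  motion=[
    [[-0.02, 0.3, 0, 0, 0, 0], [-0.04, 0.6, 0, 0, 0, 0], [-0.046, 0.84, 0, 0, 0, 0], [-0.046, 0.84, 0, 0, 0, 0]],
  ],
)

```text
clock: 25.2
position: [0.51, 0.0619, 0.1078]
eef_rot: [0.0, 0.997, -0.071, 0.0]
wrist_force: [0.8, 0.4, 0.2]
gripper_width: 0.149
finger_force: 59.1
```

Call:
play_rows(
  motion=[
    [[-0.02, 0.3, 0, 0, 0, 0], [-0.04, 0.6, 0, 0, 0, 0], [-0.046, 0.84, 0, 0, 0, 0], [-0.046, 0.84, 0, 0, 0, 0]],
  ],
)

```text
clock: 25.6
position: [0.4907, -0.0369, 0.1079]
eef_rot: [0.0, 0.997, -0.071, 0.0]
wrist_force: [0.2, 0.7, -0.5]
gripper_width: 0.146
finger_force: 59.2
```

Call:
play_rows(
  motion=[
    [[0, 0, 0, 0, 0, -0.09], [0, 0, 0, 0, 0, -0.18], [0, 0, 0, 0, 0, -0.27], [0, 0, 0, 0, 0, -0.36], [0, 0, 0, 0, 0, -0.45], [0, 0, 0, 0, 0, -0.53], [0, 0, 0, 0, 0, -0.53]],
  ],
)

```text
clock: 26.3
position: [0.4911, -0.0337, 0.1078]
eef_rot: [-0.0, 0.94, 0.341, 0.0]
wrist_force: [0.7, 0.3, -1.4]
gripper_width: 0.15
finger_force: 59.1
```

Call:
play_rows(
  motion=[
    [[0, 0, 0, 0, 0, -0.09], [0, 0, 0, 0, 0, -0.18], [0, 0, 0, 0, 0, -0.27], [0, 0, 0, 0, 0, -0.36], [0, 0, 0, 0, 0, -0.45], [0, 0, 0, 0, 0, -0.53], [0, 0, 0, 0, 0, -0.53], [0, 0, 0, 0, 0, -0.53]],
  ],
)

```text
clock: 27.1
position: [0.4906, -0.0346, 0.1076]
eef_rot: [-0.0, 0.725, 0.689, 0.0]
wrist_force: [0.6, 0.2, -0.6]
gripper_width: 0.149
finger_force: 59.1
```

```bash
python3 - <<'E'
from fit import *
state(); V=wristview('w10.png'); np.save('w10.npy',V[0]); np.save('w10T.npy',V[2])
im=ctrl.capture('scene'); cv2.imwrite('pics/s10.png',cv2.cvtColor(cv2.resize(im[100:280,180:420],None,fx=2,fy=2),cv2.COLOR_RGB2BGR))
a=cv2.resize(cv2.imread('pics/w10.png'),(512,384)); b=cv2.imread('pics/s10.png')[:,80:368]; b=np.vstack([b,np.zeros((24,288,3),np.uint8)]); cv2.imwrite('pics/c10.png',np.hstack([a,b[:384]]))
E
```

```text
t 27.1 pos [ 0.4906 -0.0346  0.1076] yaw 87.07 tilt 0.02 F [ 0.6  0.2 -0.6] w 0.149 ff 59.1 j [-0.17 -0.1   1.89  0.    1.35 -0.12]
```

View pics/c10.png

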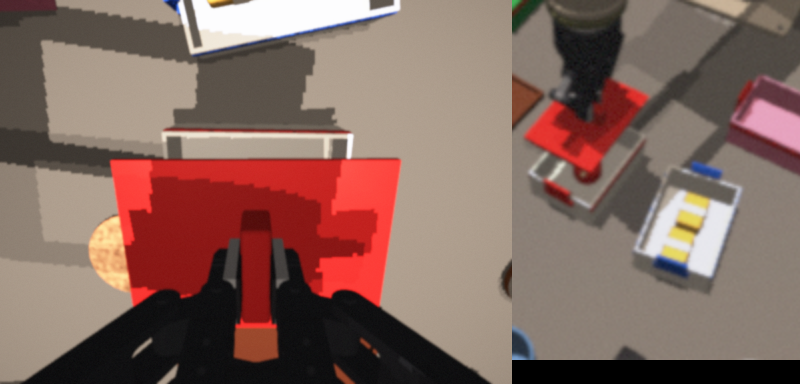

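The lid is held level above the red tub: plate far corners (112,159) and (400,158), tub far rim corners (163,131) and (352,132). I compute both.

```bash
cat >> fit.py <<'E'
def lidcheck(im,T,z,col):
    """line-fit far edge and sides of the held lid's plate in the wrist picture -> plate's corners"""
    m=hsvmask(im,col); n,l,st,ce=cv2.connectedComponentsWithStats(m); m=(l==1+np.argmax(st[1:,4]))
    top=st[1+np.argmax(st[1:,4]),1]
    rows=np.arange(top+8,top+100,2); L=np.array([[np.argmax(m[r]),r] for r in rows]); Rr=np.array([[511-np.argmax(m[r][::-1]),r] for r in rows])
    W=lambda p: unproj(p,'wrist',T,z)[:,:2]
    cols=np.arange(L[0,0]+15,Rr[0,0]-15,4); F=np.array([[c,np.argmax(m[:,c])-.5] for c in cols])
    ln=lambda X:[float(v) for v in cv2.fitLine(X.astype(np.float32),cv2.DIST_HUBER,0,1e-4,1e-4).ravel()]
    out=[]
    for X in (L-[.5,0],Rr+[.5,0],F): out.append(ln(W(X)))
    f=out[2]; d=np.array(f[:2]); nrm=np.array([-d[1],d[0]])
    P=[]
    for s in out[:2]:
        a=np.array([[s[0],-f[0]],[s[1],-f[1]]]); t=np.linalg.solve(a,np.array(f[2:])-np.array(s[2:])); P.append(np.array(s[2:])+t[0]*np.array(s[:2]))
    P=np.array(P); return P
E
python3 - <<'E'
from fit import *
W=np.load('w10.npy');T=np.load('w10T.npy')
P=lidcheck(W,T,.134,'red'); d=P[1]-P[0]; L=np.hypot(*d); d/=L; n=np.array([d[1],-d[0]])
print('lid corners',P.round(4),'len',L.round(4),'yaw',np.degrees(np.arctan2(d[1],d[0])).round(1),'centre',(P.mean(0)+n*.05).round(4))
Q=unproj([(163,131),(352,132)],'wrist',T,.05)[:,:2]; d=Q[1]-Q[0];L=np.hypot(*d);d/=L;n=np.array([d[1],-d[0]])
print('rim',Q.round(4),L.round(4),'yaw',np.degrees(np.arctan2(d[1],d[0])).round(1),'centre',(Q.mean(0)+n*.05).round(4))
im=W; g=cv2.cvtColor(im,cv2.COLOR_RGB2GRAY); print(g[124:142,260].tolist(), g[145,155:175].tolist(), g[145,340:360].tolist())
E
```

```text
lid corners [[0.423  0.0165]
 [0.5614 0.0093]] len 0.1385 yaw -3.0 centre [ 0.4896 -0.037 ]
rim [[0.4252 0.017 ]
 [0.5626 0.0092]] 0.1376 yaw -3.3 centre [ 0.4911 -0.0369]
[98, 100, 102, 101, 93, 75, 66, 93, 145, 195, 222, 228, 220, 201, 177, 168, 165, 166] [138, 139, 140, 138, 138, 139, 143, 152, 163, 166, 165, 145, 111, 93, 85, 88, 85, 86, 85, 85] [95, 94, 96, 97, 94, 97, 128, 206, 249, 253, 253, 247, 215, 175, 167, 163, 165, 164, 165, 163]
```

Call:
play_rows(
  motion=[
    [[0, 0.008, 0.2, 0, 0, 0], [0, 0.008, 0.4, 0, 0, 0], [0, 0.008, 0.5, 0, 0, 0], [0, 0.008, 0.57, 0, 0, 0], [0, 0.008, 0.57, 0, 0, 0], [0, 0.008, 0.57, 0, 0, 0]],
  ],
)

```text
clock: 27.8
position: [0.4915, -0.0353, 0.0398]
eef_rot: [0.0, 0.723, 0.691, 0.0]
wrist_force: [-1.3, -1.2, -0.4]
gripper_width: 0.15
finger_force: 59.1
```

Call:
play_rows(
  motion=[
    [[0, 0, 0.03, 0, 0, 0], [0, 0, 0.04, 0, 0, 0], [0, 0, 0.04, 0, 0, 0], [0, 0, 0.04, 0, 0, 0]],
  ],
)

```text
clock: 28.2
position: [0.4923, -0.0355, 0.0355]
eef_rot: [0.001, 0.723, 0.691, 0.001]
wrist_force: [-1.7, -0.3, 6.3]
gripper_width: 0.149
finger_force: 59.9
```

Call:
play_rows(
  motion=[
    [[0, 0, 0.02, 0, 0, 0], [0, 0, 0.03, 0, 0, 0], [0, 0, 0.03, 0, 0, 0], [0, 0, 0.03, 0, 0, 0]],
  ],
)

```text
clock: 28.6
position: [0.4919, -0.0353, 0.0311]
eef_rot: [0.0, 0.723, 0.691, 0.0]
wrist_force: [1.4, -0.3, 1.0]
gripper_width: 0.149
finger_force: 59.5
```

```bash
python3 -c "
from fit import *
state()"
```

```text
t 28.6 pos [ 0.4919 -0.0353  0.0311] yaw 87.38 tilt 0.07 F [ 1.4 -0.3  1. ] w 0.149 ff 59.5 j [-0.18 -0.01  1.95  0.    1.2  -0.13]
```

Call:
play_rows(
  motion=[
    [[0, 0, 0.015, 0, 0, 0], [0, 0, 0.03, 0, 0, 0], [0, 0, 0.03, 0, 0, 0], [0, 0, 0.03, 0, 0, 0]],
  ],
)

```text
clock: 29.0
position: [0.4913, -0.0353, 0.0276]
eef_rot: [-0.0, 0.723, 0.691, -0.0]
wrist_force: [-3.5, 0.9, 6.9]
gripper_width: 0.146
finger_force: 60.4
```

Call:
play_rows(
  motion=[
    [[0, 0, 0.015, 0, 0, 0], [0, 0, 0.025, 0, 0, 0], [0, 0, 0.025, 0, 0, 0], [0, 0, 0.025, 0, 0, 0]],
  ],
)

```text
clock: 29.4
position: [0.4914, -0.0353, 0.0275]
eef_rot: [-0.0, 0.723, 0.691, -0.0]
wrist_force: [-19.4, 2.0, 37.1]
gripper_width: 0.151
finger_force: 64.7
```

```bash
python3 -c "
from fit import *
state()"
```

```text
t 29.4 pos [ 0.4914 -0.0353  0.0275] yaw 87.40 tilt 0.04 F [-19.4   2.   37.1] w 0.151 ff 64.7 j [-0.18 -0.    1.95 -0.    1.19 -0.13]
```

Call:
play_rows(
  motion=[
    [[0, 0, -0.025, 0, 0, 0], [0, 0, -0.025, 0, 0, 0], [0, 0, -0.025, 0, 0, 0], [0, 0, -0.025, 0, 0, 0]],
  ],
  hand=0.4,
)

```text
clock: 29.8
position: [0.4908, -0.0352, 0.0265]
eef_rot: [-0.0, 0.723, 0.691, -0.0]
wrist_force: [-0.7, 0.3, 0.6]
gripper_width: 0.399
finger_force: 0.0
```

Call:
play_rows(
  motion=[
    [[0, 0, -0.2, 0, 0, 0], [0, 0, -0.45, 0, 0, 0], [0, 0, -0.45, 0, 0, 0], [0, 0, -0.45, 0, 0, 0]],
  ],
)

```text
clock: 30.2
position: [0.4919, -0.0353, 0.0816]
eef_rot: [0.001, 0.723, 0.691, 0.0]
wrist_force: [-0.5, -0.2, -0.2]
gripper_width: 0.401
finger_force: 0.0
```

Call:
play_rows(
  motion=[
    [[0, 0.2, 0, 0, 0, 0], [0, 0.4, 0, 0, 0, 0], [0, 0.4, 0, 0, 0, 0], [0, 0.4, 0, 0, 0, 0], [0, 0.4, 0, 0, 0, 0]],
  ],
  hand=0,
)

```text
clock: 30.7
position: [0.5378, -0.0372, 0.08]
eef_rot: [-0.001, 0.723, 0.691, -0.001]
wrist_force: [0.3, -0.1, -0.4]
gripper_width: 0.0
finger_force: 0.0
```

Call:
play_rows(
  motion=[
    [[0, 0, 0.2, 0, 0, 0], [0, 0, 0.38, 0, 0, 0], [0, 0, 0.38, 0, 0, 0], [0, 0, 0.38, 0, 0, 0]],
  ],
)

```text
clock: 31.1
position: [0.5383, -0.0373, 0.0355]
eef_rot: [-0.001, 0.723, 0.691, -0.0]
wrist_force: [0.1, 0.8, 1.4]
gripper_width: 0.002
finger_force: 0.0
```

Call:
play_rows(
  motion=[
    [[0, 0, 0.02, 0, 0, 0], [0, 0, 0.04, 0, 0, 0], [0, 0, 0.04, 0, 0, 0]],
  ],
)

```text
clock: 31.4
position: [0.5396, -0.0375, 0.0313]
eef_rot: [0.0, 0.723, 0.691, 0.0]
wrist_force: [-0.1, -0.8, 0.5]
gripper_width: -0.003
finger_force: 0.0
```

```bash
python3 -c "
from fit import *
state()"
```

```text
t 31.4 pos [ 0.5396 -0.0375  0.0313] yaw 87.39 tilt 0.05 F [-0.1 -0.8  0.5] w -0.003 ff 0.0 j [-0.16  0.12  1.82 -0.    1.2  -0.12]
```

Call:
play_rows(
  motion=[
    [[0, 0, 0.03, 0, 0, 0], [0, 0, 0.05, 0, 0, 0], [0, 0, 0.05, 0, 0, 0], [0, 0, 0.05, 0, 0, 0]],
  ],
)

```text
clock: 31.8
position: [0.5391, -0.0374, 0.0246]
eef_rot: [-0.0, 0.723, 0.691, -0.0]
wrist_force: [0.2, 0.5, 0.2]
gripper_width: -0.004
finger_force: 0.0
```

Call:
play_rows(
  motion=[
    [[0, 0, 0.02, 0, 0, 0], [0, 0, 0.03, 0, 0, 0], [0, 0, 0.03, 0, 0, 0], [0, 0, 0.03, 0, 0, 0]],
  ],
)

```text
clock: 32.2
position: [0.5394, -0.0375, 0.0216]
eef_rot: [0.0, 0.723, 0.691, 0.0]
wrist_force: [-2.1, 1.1, 5.4]
gripper_width: 0.0
finger_force: 2.6
```

```bash
python3 -c "
from fit import *
state()"
```

```text
t 32.2 pos [ 0.5394 -0.0375  0.0216] yaw 87.39 tilt 0.02 F [-2.1  1.1  5.4] w 0.000 ff 2.6 j [-0.16  0.13  1.82 -0.    1.19 -0.12]
```

Call:
play_rows(
  motion=[
    [[0, 0, 0.01, 0, 0, 0], [0, 0, 0.018, 0, 0, 0], [0, 0, 0.018, 0, 0, 0], [0, 0, 0.018, 0, 0, 0]],
  ],
)

```text
clock: 32.6
position: [0.5397, -0.0375, 0.0215]
eef_rot: [0.0, 0.723, 0.691, 0.0]
wrist_force: [-12.4, 1.0, 23.8]
gripper_width: -0.0
finger_force: 12.1
```

```bash
python3 -c "
from fit import *
state()"
```

```text
t 32.6 pos [ 0.5397 -0.0375  0.0215] yaw 87.39 tilt 0.03 F [-12.4   1.   23.8] w -0.000 ff 12.1 j [-0.16  0.13  1.82 -0.    1.18 -0.12]
```

Call:
play_rows(
  motion=[
    [[0, 0, -0.2, 0, 0, 0], [0, 0, -0.42, 0, 0, 0], [0, 0, -0.42, 0, 0, 0], [0, -0.4, -0.42, 0, 0, 0], [0, -0.8, -0.42, 0, 0, 0], [0, -0.8, -0.42, 0, 0, 0], [0, -0.8, -0.42, 0, 0, 0]],
  ],
)

```text
clock: 33.3
position: [0.442, -0.0329, 0.0685]
eef_rot: [-0.0, 0.723, 0.691, -0.0]
wrist_force: [0.4, 0.1, 0.6]
gripper_width: 0.003
finger_force: 0.0
```

Call:
play_rows(
  motion=[
    [[0, 0, 0.2, 0, 0, 0], [0, 0, 0.35, 0, 0, 0], [0, 0, 0.37, 0, 0, 0], [0, 0, 0.385, 0, 0, 0], [0, 0, 0.385, 0, 0, 0], [0, 0, 0.385, 0, 0, 0]],
  ],
)

```text
clock: 33.9
position: [0.4445, -0.0333, 0.0242]
eef_rot: [0.001, 0.723, 0.691, 0.0]
wrist_force: [0.4, 0.1, 0.7]
gripper_width: 0.001
finger_force: 0.0
```

Call:
play_rows(
  motion=[
    [[0, 0, 0.01, 0, 0, 0], [0, 0, 0.025, 0, 0, 0], [0, 0, 0.025, 0, 0, 0], [0, 0, 0.025, 0, 0, 0]],
  ],
)

```text
clock: 34.3
position: [0.4442, -0.0332, 0.0215]
eef_rot: [0.001, 0.723, 0.691, 0.0]
wrist_force: [-3.5, 0.9, 10.3]
gripper_width: 0.0
finger_force: 4.8
```

```bash
python3 -c "
from fit import *
state()"
```

```text
t 34.3 pos [ 0.4442 -0.0332  0.0215] yaw 87.39 tilt 0.08 F [-3.5  0.9 10.3] w 0.000 ff 4.8 j [-0.19 -0.13  2.09 -0.    1.18 -0.14]
```

Call:
play_rows(
  motion=[
    [[0, 0, 0.008, 0, 0, 0], [0, 0, 0.014, 0, 0, 0], [0, 0, 0.014, 0, 0, 0], [0, 0, 0.014, 0, 0, 0]],
  ],
)

```text
clock: 34.7
position: [0.4443, -0.0332, 0.0214]
eef_rot: [0.001, 0.723, 0.691, 0.0]
wrist_force: [-12.9, 2.0, 27.8]
gripper_width: -0.001
finger_force: 14.0
```

Call:
play_rows(
  motion=[
    [[0, 0, -0.3, 0, 0, 0], [0, 0, -0.6, 0, 0, 0], [0, 0, -0.88, 0, 0, 0], [0, 0, -0.88, 0, 0, 0]],
  ],
)

```text
clock: 35.1
position: [0.4471, -0.0338, 0.1299]
eef_rot: [0.004, 0.723, 0.691, 0.003]
wrist_force: [0.4, 0.6, -0.1]
gripper_width: 0.003
finger_force: 0.0
```

Call:
play_rows(
  motion=[
    [[0.4, -0.03, 0, 0, 0, 0.09], [0.82, -0.055, 0, 0, 0, 0.18], [0.82, -0.055, 0, 0, 0, 0.18], [0.82, -0.055, 0, 0, 0, 0.18]],
  ],
  hand=0.5,
)

```text
clock: 35.5
position: [0.4407, 0.0673, 0.1235]
eef_rot: [-0.0, 0.813, 0.583, -0.0]
wrist_force: [0.9, 0.4, 0.6]
gripper_width: 0.504
finger_force: 0.0
```

```bash
cat >> fit.py <<'E'
def go(x,y,z=None,yaw=None):
    "shift and turn, in move units, from here to a pose"
    s=ctrl.sense(); R=Ro.from_quat([s['eef_rot'][i] for i in(1,2,3,0)]).as_matrix(); p=s['position']
    d=R.T@(np.array([x,y,p[2] if z is None else z])-p)/.12
    y0=np.degrees(np.arctan2(R[1,0],R[0,0])); print('shift',d.round(3),'rz',None if yaw is None else round(-(yaw-y0)/90,3))
E
python3 -c "
from fit import *
state();go(.4355,.3605,.12,-4.5)"
```

```text
t 35.5 pos [0.4407 0.0673 0.1235] yaw 71.31 tilt 0.04 F [0.9 0.4 0.6] w 0.504 ff 0.0 j [ 0.04 -0.25  1.99  0.    1.4   0.36]
shift [ 2.3   -0.824  0.03 ] rz 0.842
```

Call:
play_rows(
  motion=[
    [[0.35, -0.13, 0, 0, 0, 0], [0.76, -0.27, 0, 0, 0, 0], [0.76, -0.27, 0, 0, 0, 0]],
  ],
)

```text
clock: 35.8
position: [0.4395, 0.1661, 0.1239]
eef_rot: [-0.001, 0.812, 0.584, 0.0]
wrist_force: [0.2, -0.2, -0.4]
gripper_width: 0.501
finger_force: 0.0
```

Call:
play_rows(
  motion=[
    [[0.35, -0.13, 0, 0, 0, 0], [0.76, -0.27, 0, 0, 0, 0], [0.76, -0.27, 0, 0, 0, 0]],
  ],
)

```text
clock: 36.1
position: [0.4384, 0.2626, 0.1237]
eef_rot: [-0.001, 0.812, 0.584, 0.0]
wrist_force: [0.4, -0.5, 0.4]
gripper_width: 0.495
finger_force: 0.0
```

Call:
play_rows(
  motion=[
    [[0.35, -0.13, 0, 0, 0, 0], [0.76, -0.27, 0, 0, 0, 0], [0.76, -0.27, 0, 0, 0, 0], [0.76, -0.27, 0, 0, 0, 0.09], [0.76, -0.27, 0, 0, 0, 0.18], [0.76, -0.27, 0, 0, 0, 0.27], [0.76, -0.27, 0, 0, 0, 0.36], [0.76, -0.27, 0, 0, 0, 0.45], [0.76, -0.27, 0, 0, 0, 0.54]],
  ],
)

```text
clock: 37.0
position: [0.4382, 0.354, 0.1236]
eef_rot: [0.0, 0.981, 0.193, -0.0]
wrist_force: [-0.5, 0.2, -0.3]
gripper_width: 0.501
finger_force: 0.0
```

Call:
play_rows(
  motion=[
    [[0, 0, 0, 0, 0, 0.09], [0, 0, 0, 0, 0, 0.18], [0, 0, 0, 0, 0, 0.27], [0, 0, 0, 0, 0, 0.302], [0, 0, 0, 0, 0, 0.302], [0, 0, 0, 0, 0, 0.302]],
  ],
)

```text
clock: 37.6
position: [0.4379, 0.3547, 0.1238]
eef_rot: [0.0, 0.999, -0.039, -0.0]
wrist_force: [0.3, 0.4, -0.8]
gripper_width: 0.502
finger_force: 0.0
```

```bash
python3 -c "
from fit import *
state();V=wristview('w11.png');print(blobs(V[0],'blue',V[1],V[2],.017,None,.06,200,3))
for c in('scene','side'): say(c,*fit('lid',['blue'],[.4355,.3605,np.radians(85)],[(ctrl.capture(c),c,None)]))
go(.4355,.3605,-.013,-4.5)"
```

```text
t 37.6 pos [0.4379 0.3547 0.1238] yaw -4.52 tilt 0.04 F [ 0.3  0.4 -0.8] w 0.502 ff 0.0 j [ 0.59  0.08  1.68 -0.    1.38  2.24]
[(0.4351, 0.3621, 85.5, 139, 99), (0.4974, 0.158, 7.7, 137, 3)]
scene [0.4364 0.3614] yaw 86.1 cost 0.072
side [0.4343 0.3614] yaw 85.2 cost 0.029
shift [-0.022 -0.042  1.142] rz -0.0
```

Call:
play_rows(
  motion=[
    [[-0.03, -0.06, 0.4, 0, 0, 0], [-0.03, -0.06, 0.8, 0, 0, 0], [-0.03, -0.06, 0.9, 0, 0, 0], [-0.03, -0.06, 0.9, 0, 0, 0]],
  ],
)

```text
clock: 38.15
position: [0.4324, 0.3618, 0.0138]
eef_rot: [0.002, 0.999, -0.04, -0.002]
wrist_force: [-0.2, 0.3, 0.9]
gripper_width: 0.505
finger_force: 0.0
```

Call:
play_rows(
  motion=[
    [[0, 0, 0.1, 0, 0, 0], [0, 0, 0.21, 0, 0, 0], [0, 0, 0.21, 0, 0, 0], [0, 0, 0.21, 0, 0, 0]],
  ],
)

```text
clock: 38.55
position: [0.4347, 0.3634, -0.0087]
eef_rot: [-0.0, 0.999, -0.04, 0.0]
wrist_force: [-0.2, -0.1, 0.0]
gripper_width: 0.5
finger_force: 0.0
```

Call:
play_rows(
  motion=[
    [[0, 0, 0, 0, 0, 0], [0, 0, 0, 0, 0, 0], [0, 0, 0, 0, 0, 0], [0, 0, 0, 0, 0, 0], [0, 0, 0, 0, 0, 0]],
  ],
  hand=0,
)

```text
clock: 39.05
position: [0.4352, 0.3638, -0.008]
eef_rot: [-0.001, 0.999, -0.04, 0.001]
wrist_force: [-1.0, -0.5, 6.5]
gripper_width: 0.148
finger_force: 60.1
```

Call:
play_rows(
  motion=[
    [[0, 0, -0.3, 0, 0, 0], [0, 0, -0.7, 0, 0, 0], [0, 0, -1, 0, 0, 0], [0, 0, -1, 0, 0, 0], [0, 0, -1, 0, 0, 0]],
  ],
)

```text
clock: 39.55
position: [0.4351, 0.3638, 0.112]
eef_rot: [-0.001, 0.999, -0.04, 0.001]
wrist_force: [-0.6, -1.3, -1.4]
gripper_width: 0.147
finger_force: 59.3
```

```bash
python3 -c "
from fit import *
state();go(.514,.126,None,97.4)"
```

```text
t 39.5 pos [0.4351 0.3638 0.112 ] yaw -4.60 tilt 0.13 F [-0.6 -1.3 -1.4] w 0.147 ff 59.3 j [ 0.61  0.1   1.69 -0.    1.36  2.26]
shift [ 8.140e-01  1.922e+00 -1.000e-03] rz -1.133
```

Call:
play_rows(
  motion=[
    [[0.14, 0.3, 0, 0, 0, 0], [0.28, 0.65, 0, 0, 0, 0], [0.407, 0.96, 0, 0, 0, 0], [0.407, 0.96, 0, 0, 0, 0]],
  ],
)

```text
clock: 39.95
position: [0.4737, 0.2398, 0.1084]
eef_rot: [0.002, 0.999, -0.042, -0.002]
wrist_force: [0.4, -0.3, -1.1]
gripper_width: 0.147
finger_force: 59.3
```

Call:
play_rows(
  motion=[
    [[0.14, 0.3, 0, 0, 0, 0], [0.28, 0.65, 0, 0, 0, 0], [0.407, 0.96, 0, 0, 0, 0], [0.407, 0.96, 0, 0, 0, 0]],
  ],
)

```text
clock: 40.35
position: [0.5132, 0.1218, 0.1089]
eef_rot: [0.001, 0.999, -0.042, -0.001]
wrist_force: [-0.4, 0.8, -0.9]
gripper_width: 0.146
finger_force: 59.3
```

Call:
play_rows(
  motion=[
    [[0, 0, 0, 0, 0, -0.09], [0, 0, 0, 0, 0, -0.18], [0, 0, 0, 0, 0, -0.27], [0, 0, 0, 0, 0, -0.36], [0, 0, 0, 0, 0, -0.45], [0, 0, 0, 0, 0, -0.54], [0, 0, 0, 0, 0, -0.57], [0, 0, 0, 0, 0, -0.57]],
  ],
)

```text
clock: 41.15
position: [0.512, 0.1267, 0.1092]
eef_rot: [-0.001, 0.918, 0.397, -0.001]
wrist_force: [-0.3, 0.3, -1.2]
gripper_width: 0.147
finger_force: 59.3
```

Call:
play_rows(
  motion=[
    [[0, 0, 0, 0, 0, -0.09], [0, 0, 0, 0, 0, -0.18], [0, 0, 0, 0, 0, -0.27], [0, 0, 0, 0, 0, -0.36], [0, 0, 0, 0, 0, -0.45], [0, 0, 0, 0, 0, -0.54], [0, 0, 0, 0, 0, -0.563], [0, 0, 0, 0, 0, -0.563], [0, 0, 0, 0, 0, -0.563]],
  ],
)

```text
clock: 42.05
position: [0.5128, 0.1262, 0.1102]
eef_rot: [-0.0, 0.661, 0.75, -0.0]
wrist_force: [-0.0, 0.3, 0.3]
gripper_width: 0.149
finger_force: 59.3
```

```bash
python3 - <<'E'
from fit import *
state(); W,_,T=wristview('w12.png'); z=ctrl.sense()['position'][2]+.008+.017
P=lidcheck(W,T,z,'blue'); d=P[1]-P[0]; L=np.hypot(*d); d/=L; n=np.array([d[1],-d[0]])
print('lid',P.round(4),L.round(4),'yaw',np.degrees(np.arctan2(d[1],d[0])).round(1),'centre',(P.mean(0)+n*.05).round(4))
E
```

```text
t 42.0 pos [0.5128 0.1262 0.1102] yaw 97.24 tilt 0.08 F [-0.   0.3  0.3] w 0.149 ff 59.3 j [ 0.14 -0.    1.79  0.    1.35  0.02]
lid [[0.4368 0.1661]
 [0.5742 0.1839]] 0.1385 yaw 7.4 centre [0.5119 0.1254]
```

View pics/w12.png

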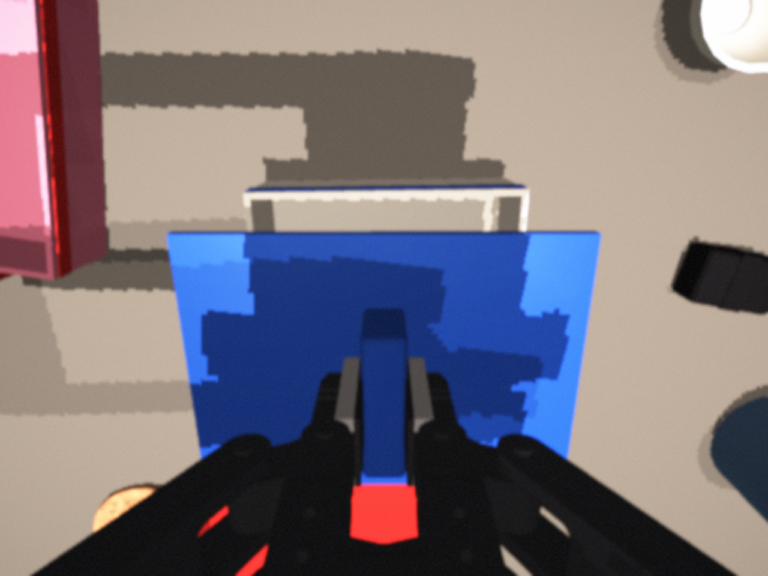

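The blue lid is held square. The blue tub's far rim corners are at (244,191) and (528,188).

```bash
python3 - <<'E'
from fit import *
s=ctrl.sense(); q=s['eef_rot']
T=np.eye(4);T[:3,:3]=Ro.from_quat([q[1],q[2],q[3],q[0]]).as_matrix();T[:3,3]=s['position'];T=T@np.array(CM['wrist']['mount'])
Q=unproj(np.array([(244,191),(528,188.5)])/1.5,'wrist',T,.05)[:,:2]; d=Q[1]-Q[0];L=np.hypot(*d);d/=L;n=np.array([d[1],-d[0]])
print('rim',Q.round(4),L.round(4),'yaw',np.degrees(np.arctan2(d[1],d[0])).round(1),'centre',(Q.mean(0)+n*.05).round(4))
E
```

```text
rim [[0.4382 0.1675]
 [0.5756 0.1862]] 0.1387 yaw 7.7 centre [0.5136 0.1273]
```

Call:
play_rows(
  motion=[
    [[0.014, 0.016, 0.2, 0, 0, 0], [0.014, 0.016, 0.4, 0, 0, 0], [0.014, 0.016, 0.5, 0, 0, 0], [0.014, 0.016, 0.57, 0, 0, 0], [0.014, 0.016, 0.57, 0, 0, 0], [0.014, 0.016, 0.57, 0, 0, 0]],
  ],
)

```text
clock: 42.7
position: [0.5156, 0.1278, 0.0433]
eef_rot: [0.0, 0.66, 0.751, 0.0]
wrist_force: [-0.2, -0.1, 0.1]
gripper_width: 0.147
finger_force: 59.3
```

Call:
play_rows(
  motion=[
    [[0, 0, 0.03, 0, 0, 0], [0, 0, 0.04, 0, 0, 0], [0, 0, 0.04, 0, 0, 0], [0, 0, 0.04, 0, 0, 0]],
  ],
)

```text
clock: 43.1
position: [0.5173, 0.128, 0.0405]
eef_rot: [0.002, 0.66, 0.751, 0.002]
wrist_force: [-4.0, -1.4, 10.6]
gripper_width: 0.147
finger_force: 61.1
```

Call:
play_rows(
  motion=[
    [[0, 0, 0.02, 0, 0, 0], [0, 0, 0.03, 0, 0, 0], [0, 0, 0.03, 0, 0, 0], [0, 0, 0.03, 0, 0, 0]],
  ],
)

```text
clock: 43.5
position: [0.5187, 0.1283, 0.0391]
eef_rot: [0.002, 0.66, 0.751, 0.003]
wrist_force: [-9.1, -2.5, 24.6]
gripper_width: 0.145
finger_force: 64.2
```

```bash
python3 -c "
from fit import *
state()"
```

```text
t 43.5 pos [0.5187 0.1283 0.0391] yaw 97.38 tilt 0.43 F [-9.1 -2.5 24.6] w 0.145 ff 64.2 j [ 0.15  0.08  1.84 -0.    1.21  0.02]
```

Call:
play_rows(
  motion=[
    [[0, 0, 0.01, 0, 0, 0], [0, 0, 0.015, 0, 0, 0], [0, 0, 0.015, 0, 0, 0], [0, 0, 0.015, 0, 0, 0]],
  ],
)

```text
clock: 43.9
position: [0.5182, 0.1282, 0.0379]
eef_rot: [0.002, 0.66, 0.751, 0.002]
wrist_force: [-14.9, -3.7, 32.2]
gripper_width: 0.145
finger_force: 69.9
```

```bash
python3 -c "
from fit import *
state()"
```

```text
t 43.9 pos [0.5182 0.1282 0.0379] yaw 97.38 tilt 0.37 F [-14.9  -3.7  32.2] w 0.145 ff 69.9 j [ 0.15  0.09  1.84 -0.    1.21  0.02]
```

Call:
play_rows(
  motion=[
    [[0, 0, -0.03, 0, 0, 0], [0, 0, -0.05, 0, 0, 0], [0, 0, -0.05, 0, 0, 0], [0, 0, -0.05, 0, 0, 0], [0, 0, -0.05, 0, 0, 0]],
  ],
)

```text
clock: 44.4
position: [0.5164, 0.128, 0.0398]
eef_rot: [0.001, 0.66, 0.751, 0.001]
wrist_force: [-3.8, 0.3, 9.3]
gripper_width: 0.145
finger_force: 61.7
```

```bash
python3 - <<'E'
from fit import *
state(); W,_,T=wristview('w13.png'); z=ctrl.sense()['position'][2]+.008+.017
P=lidcheck(W,T,z,'blue'); d=P[1]-P[0]; L=np.hypot(*d); d/=L; n=np.array([d[1],-d[0]])
print('lid',P.round(4),L.round(4),'yaw',np.degrees(np.arctan2(d[1],d[0])).round(1),'centre',(P.mean(0)+n*.05).round(4))
m=hsvmask(W,'blue');n_,l,st,ce=cv2.connectedComponentsWithStats(m);print([(st[i].tolist()) for i in range(1,n_) if st[i,4]>15])
for c in('scene','side'): im=ctrl.capture(c); np.save('chk_'+c+'.npy',im)
o=np.load('chk_side.npy')[190:270,210:330]; o2=np.load('chk_scene.npy')[160:250,260:360]
a=cv2.resize(o,(480,320),interpolation=cv2.INTER_CUBIC);b=cv2.resize(o2,(300,270),interpolation=cv2.INTER_CUBIC);b=np.vstack([b,np.zeros((50,300,3),np.uint8)])
cv2.imwrite('pics/c13.png',cv2.cvtColor(np.hstack([a,b]),cv2.COLOR_RGB2BGR))
E
```

```text
t 44.4 pos [0.5164 0.128  0.0398] yaw 97.37 tilt 0.16 F [-3.8  0.3  9.3] w 0.145 ff 61.7 j [0.15 0.08 1.84 0.   1.22 0.02]
lid [[0.4453 0.1689]
 [0.5781 0.1852]] 0.1338 yaw 7.0 centre [0.5178 0.1274]
[[124, 143, 253, 6, 654], [104, 155, 298, 168, 36090]]
```

Call:
play_rows(
  motion=[
    [[0, 0, -0.015, 0, 0, 0], [0, 0, -0.015, 0, 0, 0], [0, 0, -0.015, 0, 0, 0]],
  ],
)

```text
clock: 44.85
position: [0.5154, 0.1278, 0.0403]
eef_rot: [0.0, 0.66, 0.751, 0.0]
wrist_force: [-1.3, -0.8, 4.6]
gripper_width: 0.148
finger_force: 60.6
```

Call:
play_rows(
  motion=[
    [[0, 0, 0, 0, 0, 0], [0, 0, 0, 0, 0, 0], [0, 0, 0, 0, 0, 0], [0, 0, 0, 0, 0, 0]],
  ],
  hand=0.4,
)

```text
clock: 45.25
position: [0.5149, 0.1277, 0.0399]
eef_rot: [-0.0, 0.66, 0.751, -0.0]
wrist_force: [1.2, -0.2, 0.0]
gripper_width: 0.401
finger_force: 0.0
```

Call:
play_rows(
  motion=[
    [[-0.2, 0, -0.4, 0, 0, 0], [-0.4, 0, -0.8, 0, 0, 0], [-0.6, 0, -1, 0, 0, 0], [-0.6, 0, -1, 0, 0, 0], [-0.6, 0, -1, 0, 0, 0]],
  ],
)

```text
clock: 45.75
position: [0.525, 0.0559, 0.1609]
eef_rot: [0.001, 0.661, 0.751, 0.001]
wrist_force: [-0.5, 0.7, -0.8]
gripper_width: 0.4
finger_force: 0.0
```

```bash
python3 - <<'E'
from fit import *
state(); W,_,T=wristview('w14.png'); np.save('w14.npy',W);np.save('w14T.npy',T)
cv2.imwrite('pics/c14.png',cv2.cvtColor(cv2.resize(W[20:330,60:460],(800,620)),cv2.COLOR_RGB2BGR)[:600])
print(blobs(W,'blue','wrist',T,.063,None,.06,100,3))
m=hsvmask(W,'blue');n_,l,st,ce=cv2.connectedComponentsWithStats(m);print([(st[i].tolist()) for i in range(1,n_) if st[i,4]>15])
E
```

```text
t 45.8 pos [0.525  0.0559 0.1609] yaw 97.29 tilt 0.11 F [-0.5  0.7 -0.8] w 0.400 ff 0.0 j [ 0.01 -0.05  1.74  0.    1.45 -0.12]
[(0.5134, 0.1264, 7.7, 151, 99)]
[[159, 28, 188, 128, 22102]]
```

View pics/c14.png

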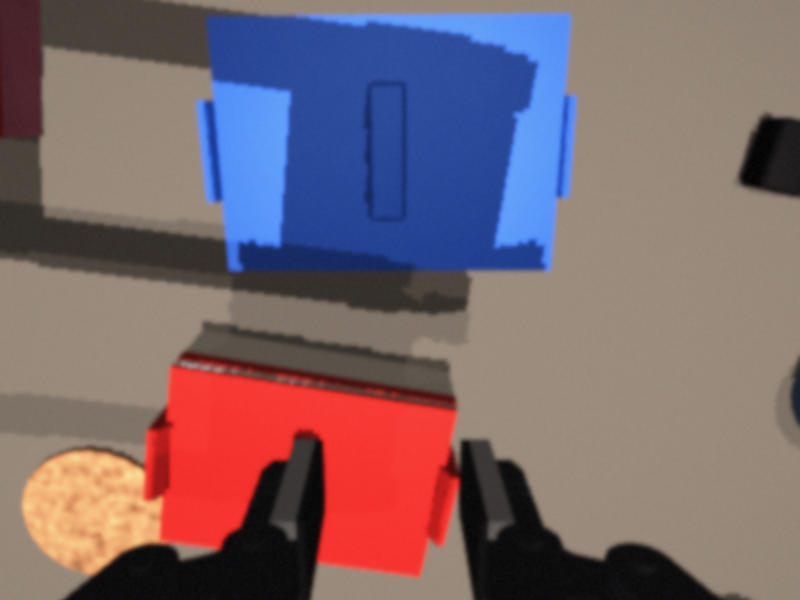

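The blue lid sits square on its tub with both catches at (208,150) and (568,145) outside the plate, and the red tub is closed. Next I press the ends in turn.

```bash
python3 -c "
from fit import *
go(.561,.1327,.06,97.5);go(.466,.1201,.06,97.5)"
```

```text
shift [0.59  0.388 0.828] rz -0.002
shift [ 0.587 -0.41   0.829] rz -0.002
```

Call:
play_rows(
  motion=[
    [[0.3, 0.2, 0, 0, 0, 0], [0.59, 0.388, 0, 0, 0, 0], [0.59, 0.388, 0, 0, 0, 0], [0.59, 0.388, 0.4, 0, 0, 0], [0.59, 0.388, 0.8, 0, 0, 0], [0.59, 0.388, 0.8, 0, 0, 0]],
  ],
  hand=0,
)

```text
clock: 46.4
position: [0.5533, 0.132, 0.0544]
eef_rot: [-0.005, 0.66, 0.751, -0.006]
wrist_force: [-1.2, 0.1, -0.9]
gripper_width: -0.001
finger_force: 0.0
```

Call:
play_rows(
  motion=[
    [[0, 0, 0.1, 0, 0, 0], [0, 0, 0.23, 0, 0, 0], [0, 0, 0.23, 0, 0, 0], [0, 0, 0.23, 0, 0, 0]],
  ],
)

```text
clock: 46.8
position: [0.5621, 0.1326, 0.0376]
eef_rot: [0.0, 0.66, 0.751, 0.0]
wrist_force: [0.1, 0.5, -0.0]
gripper_width: 0.003
finger_force: 0.0
```

Call:
play_rows(
  motion=[
    [[0, 0, 0.02, 0, 0, 0], [0, 0, 0.03, 0, 0, 0], [0, 0, 0.03, 0, 0, 0]],
  ],
)

```text
clock: 47.1
position: [0.5619, 0.1326, 0.0335]
eef_rot: [0.0, 0.66, 0.751, 0.0]
wrist_force: [0.2, 0.0, 1.6]
gripper_width: 0.001
finger_force: 0.4
```

Call:
play_rows(
  motion=[
    [[0, 0, 0.01, 0, 0, 0], [0, 0, 0.02, 0, 0, 0], [0, 0, 0.02, 0, 0, 0]],
  ],
)

```text
clock: 47.4
position: [0.5616, 0.1326, 0.0309]
eef_rot: [0.0, 0.66, 0.751, 0.0]
wrist_force: [-0.3, -0.3, 4.5]
gripper_width: -0.001
finger_force: 2.1
```

```bash
python3 -c "
from fit import *
state()"
```

```text
t 47.4 pos [0.5616 0.1326 0.0309] yaw 97.37 tilt 0.03 F [-0.3 -0.3  4.5] w -0.001 ff 2.1 j [0.14 0.21 1.72 0.   1.21 0.01]
```

Contact is at about 0.032, as expected. I press on in small steps.

Call:
play_rows(
  motion=[
    [[0, 0, 0.01, 0, 0, 0], [0, 0, 0.02, 0, 0, 0], [0, 0, 0.02, 0, 0, 0]],
  ],
)

```text
clock: 47.7
position: [0.5618, 0.1326, 0.0288]
eef_rot: [0.0, 0.66, 0.751, 0.0]
wrist_force: [-1.2, -0.5, 6.5]
gripper_width: -0.003
finger_force: 3.4
```

Call:
play_rows(
  motion=[
    [[0, 0, 0.01, 0, 0, 0], [0, 0, 0.02, 0, 0, 0], [0, 0, 0.02, 0, 0, 0]],
  ],
)

```text
clock: 48.0
position: [0.5609, 0.1324, 0.0251]
eef_rot: [-0.0, 0.66, 0.751, -0.0]
wrist_force: [-0.1, -0.6, -0.4]
gripper_width: 0.002
finger_force: 0.0
```

Call:
play_rows(
  motion=[
    [[0, 0, 0.01, 0, 0, 0], [0, 0, 0.015, 0, 0, 0], [0, 0, 0.015, 0, 0, 0]],
  ],
)

```text
clock: 48.3
position: [0.5611, 0.1325, 0.0236]
eef_rot: [-0.0, 0.66, 0.751, -0.0]
wrist_force: [-0.6, -0.2, 0.1]
gripper_width: 0.004
finger_force: 0.0
```

```bash
python3 -c "
from fit import *
state()"
```

```text
t 48.3 pos [0.5611 0.1325 0.0236] yaw 97.37 tilt 0.03 F [-0.6 -0.2  0.1] w 0.004 ff 0.0 j [ 0.14  0.22  1.72 -0.    1.2   0.01]
```

Call:
play_rows(
  motion=[
    [[0, 0, -0.25, 0, 0, 0], [0, 0, -0.5, 0, 0, 0], [0, 0, -0.5, 0, 0, 0], [0, -0.4, -0.5, 0, 0, 0], [0, -0.8, -0.5, 0, 0, 0], [0, -0.8, -0.5, 0, 0, 0], [0, -0.8, -0.5, 0, 0, 0]],
  ],
)

```text
clock: 49.0
position: [0.4648, 0.1201, 0.0832]
eef_rot: [-0.0, 0.66, 0.751, -0.0]
wrist_force: [0.5, 1.1, 0.6]
gripper_width: 0.001
finger_force: 0.0
```

Call:
play_rows(
  motion=[
    [[0, 0, 0.2, 0, 0, 0], [0, 0, 0.4, 0, 0, 0], [0, 0, 0.4, 0, 0, 0], [0, 0, 0.4, 0, 0, 0]],
  ],
)

```text
clock: 49.4
position: [0.467, 0.1203, 0.0363]
eef_rot: [-0.0, 0.66, 0.751, -0.0]
wrist_force: [0.2, -0.2, 0.9]
gripper_width: 0.002
finger_force: 0.0
```

Call:
play_rows(
  motion=[
    [[0, 0, 0.015, 0, 0, 0], [0, 0, 0.03, 0, 0, 0], [0, 0, 0.03, 0, 0, 0]],
  ],
)

```text
clock: 49.7
position: [0.4669, 0.1203, 0.033]
eef_rot: [0.0, 0.66, 0.751, 0.0]
wrist_force: [-0.3, 0.0, -0.1]
gripper_width: -0.005
finger_force: 0.0
```

Call:
play_rows(
  motion=[
    [[0, 0, 0.01, 0, 0, 0], [0, 0, 0.02, 0, 0, 0], [0, 0, 0.02, 0, 0, 0]],
  ],
)

```text
clock: 50.0
position: [0.4662, 0.1202, 0.03]
eef_rot: [0.0, 0.66, 0.751, 0.0]
wrist_force: [0.1, 0.9, 0.6]
gripper_width: 0.0
finger_force: 0.1
```

Call:
play_rows(
  motion=[
    [[0, 0, 0.01, 0, 0, 0], [0, 0, 0.02, 0, 0, 0], [0, 0, 0.02, 0, 0, 0]],
  ],
)

```text
clock: 50.3
position: [0.4665, 0.1202, 0.0278]
eef_rot: [0.0, 0.66, 0.751, 0.0]
wrist_force: [-0.4, -0.4, 3.7]
gripper_width: -0.0
finger_force: 1.7
```

```bash
python3 -c "
from fit import *
state()"
```

```text
t 50.3 pos [0.4665 0.1202 0.0278] yaw 97.38 tilt 0.03 F [-0.4 -0.4  3.7] w -0.000 ff 1.7 j [ 0.15 -0.03  1.98 -0.    1.19  0.02]
```

Call:
play_rows(
  motion=[
    [[0, 0, 0.01, 0, 0, 0], [0, 0, 0.02, 0, 0, 0], [0, 0, 0.02, 0, 0, 0]],
  ],
)

```text
clock: 50.6
position: [0.4661, 0.1202, 0.0249]
eef_rot: [-0.0, 0.66, 0.751, -0.0]
wrist_force: [0.6, -0.2, 1.0]
gripper_width: -0.0
finger_force: 0.4
```

Call:
play_rows(
  motion=[
    [[0, 0, 0.01, 0, 0, 0], [0, 0, 0.02, 0, 0, 0], [0, 0, 0.02, 0, 0, 0]],
  ],
)

```text
clock: 50.9
position: [0.4657, 0.1202, 0.0222]
eef_rot: [-0.0, 0.66, 0.751, -0.0]
wrist_force: [-0.7, 0.8, 1.0]
gripper_width: 0.0
finger_force: 0.0
```

Call:
play_rows(
  motion=[
    [[0, 0, 0.01, 0, 0, 0], [0, 0, 0.02, 0, 0, 0], [0, 0, 0.02, 0, 0, 0]],
  ],
)

```text
clock: 51.2
position: [0.4662, 0.1202, 0.0215]
eef_rot: [-0.0, 0.66, 0.751, -0.0]
wrist_force: [-7.1, -2.4, 14.5]
gripper_width: -0.002
finger_force: 7.1
```

```bash
python3 -c "
from fit import *
state()"
```

```text
t 51.2 pos [0.4662 0.1202 0.0215] yaw 97.38 tilt 0.03 F [-7.1 -2.4 14.5] w -0.002 ff 7.1 j [ 0.15 -0.02  1.99 -0.    1.18  0.02]
```

Call:
play_rows(
  motion=[
    [[0, 0, 0.008, 0, 0, 0], [0, 0, 0.012, 0, 0, 0], [0, 0, 0.012, 0, 0, 0], [0, 0, 0.012, 0, 0, 0]],
  ],
)

```text
clock: 51.6
position: [0.4663, 0.1202, 0.0214]
eef_rot: [-0.0, 0.66, 0.751, -0.0]
wrist_force: [-15.8, -2.9, 28.9]
gripper_width: 0.006
finger_force: 14.3
```

Call:
play_rows(
  motion=[
    [[0, 0, -0.25, 0, 0, 0], [0, 0, -0.5, 0, 0, 0], [0, 0, -0.5, 0, 0, 0], [0, 0.4, -0.5, 0, 0, 0], [0, 0.8, -0.5, 0, 0, 0], [0, 0.8, -0.5, 0, 0, 0], [0, 0.8, -0.5, 0, 0, 0]],
  ],
)

```text
clock: 52.3
position: [0.5609, 0.1324, 0.0768]
eef_rot: [-0.001, 0.66, 0.751, -0.001]
wrist_force: [-0.4, 0.1, 0.1]
gripper_width: -0.001
finger_force: 0.0
```

Call:
play_rows(
  motion=[
    [[0, 0, 0.2, 0, 0, 0], [0, 0, 0.4, 0, 0, 0], [0, 0, 0.45, 0, 0, 0], [0, 0, 0.48, 0, 0, 0], [0, 0, 0.48, 0, 0, 0], [0, 0, 0.48, 0, 0, 0]],
  ],
)

```text
clock: 52.9
position: [0.5619, 0.1327, 0.0228]
eef_rot: [0.001, 0.66, 0.751, 0.001]
wrist_force: [-0.1, 0.1, 0.8]
gripper_width: 0.005
finger_force: 0.0
```

Call:
play_rows(
  motion=[
    [[0, 0, 0.01, 0, 0, 0], [0, 0, 0.02, 0, 0, 0], [0, 0, 0.02, 0, 0, 0], [0, 0, 0.02, 0, 0, 0]],
  ],
)

```text
clock: 53.3
position: [0.5623, 0.1327, 0.0215]
eef_rot: [0.001, 0.66, 0.751, 0.001]
wrist_force: [-7.5, -1.1, 16.4]
gripper_width: -0.002
finger_force: 8.1
```

```bash
python3 -c "
from fit import *
state()"
```

```text
t 53.3 pos [0.5623 0.1327 0.0215] yaw 97.38 tilt 0.11 F [-7.5 -1.1 16.4] w -0.002 ff 8.1 j [ 0.14  0.22  1.72 -0.    1.2   0.01]
```

```bash
python3 - <<'E'
from fit import *
T=np.load('w1T.npy')
print('w1',unproj(np.array([(534,369),(576,166)])/1.5,'wrist',T,.012)[:,:2].round(4))
print('side',unproj(np.array([(372,211),(457,212),(458,268),(356,263)])/1.5,'side',None,.012)[:,:2].round(4))
print('scene',unproj(np.array([(253,164),(353,220),(281,294),(180,224)])/1.5,'scene',None,.012)[:,:2].round(4))
A=np.load('scene.npy'); o=obsmask(A,'tray',['brown'],[.4966,-.32,0],'scene',None)
print('rect',cv2.minAreaRect((unproj(np.argwhere(o>0)[:,::-1].astype(float),'scene',None,.009)[:,:2]*1000).astype(np.float32)))
go(.5136,.1265,.08,97.5)
E
```

```text
w1 [[ 0.4017 -0.1702]
 [ 0.6176 -0.188 ]]
side [[ 0.5884 -0.4619]
 [ 0.3695 -0.4763]
 [ 0.3929 -0.1648]
 [ 0.6044 -0.1692]]
scene [[ 0.3794 -0.445 ]
 [ 0.4072 -0.167 ]
 [ 0.6238 -0.1895]
 [ 0.5891 -0.47  ]]
rect ((498.2928161621094, -322.2794189453125), (291.26458740234375, 220.2193603515625), 84.4763412475586)
shift [ 0.001 -0.408 -0.488] rz -0.001
```

Call:
play_rows(
  motion=[
    [[0, 0, -0.3, 0, 0, 0], [0, 0, -0.667, 0, 0, 0], [0, 0, -0.667, 0, 0, 0], [0, 0, -0.667, 0, 0, 0]],
  ],
)

```text
clock: 53.7
position: [0.563, 0.1328, 0.1012]
eef_rot: [0.001, 0.66, 0.751, 0.002]
wrist_force: [0.1, -0.0, 0.0]
gripper_width: -0.001
finger_force: 0.0
```

Call:
play_rows(
  motion=[
    [[-0.3, -0.2, 0, 0, 0, 0], [-0.656, -0.383, 0, 0, 0, 0], [-0.656, -0.383, 0, 0, 0, 0], [-0.656, -0.383, 0, 0, 0, 0]],
  ],
  hand=0.4,
)

```text
clock: 54.1
position: [0.5247, 0.0477, 0.0975]
eef_rot: [-0.001, 0.661, 0.75, -0.001]
wrist_force: [-0.2, -0.0, 0.3]
gripper_width: 0.398
finger_force: 0.0
```

Call:
play_rows(
  motion=[
    [[-0.3, -0.2, 0, 0, 0, 0.06], [-0.656, -0.383, 0, 0, 0, 0.111], [-0.656, -0.383, 0, 0, 0, 0.111], [-0.656, -0.383, 0, 0, 0, 0.111], [-0.656, -0.383, 0, 0, 0, 0.111]],
  ],
)

```text
clock: 54.6
position: [0.4907, -0.0343, 0.0986]
eef_rot: [-0.0, 0.723, 0.691, 0.0]
wrist_force: [-0.5, -0.9, -0.2]
gripper_width: 0.399
finger_force: 0.0
```

```bash
python3 - <<'E'
from fit import *
state(); W,_,T=wristview('w15.png'); print(blobs(W,'red','wrist',T,.054,(.49,-.037),.08,200,3))
print('scene',blobs(ctrl.capture('scene'),'red','scene',None,.054,(.49,-.037),.08,200,3)); go(.4913,-.0355,.028,87.2)
E
```

```text
t 54.6 pos [ 0.4907 -0.0343  0.0986] yaw 87.46 tilt 0.04 F [-0.5 -0.9 -0.2] w 0.399 ff 0.0 j [-0.17 -0.09  1.9   0.    1.33 -0.13]
[(0.4909, -0.0362, -2.6, 159, 103)]
scene [(0.4953, -0.0371, -1.3, 162, 102)]
shift [-0.012  0.005  0.589] rz 0.003
```

Call:
play_rows(
  motion=[
    [[-0.01, 0.005, 0.3, 0, 0, 0], [-0.01, 0.005, 0.55, 0, 0, 0], [-0.01, 0.005, 0.59, 0, 0, 0], [-0.01, 0.005, 0.59, 0, 0, 0], [-0.01, 0.005, 0.59, 0, 0, 0]],
  ],
)

```text
clock: 55.2
position: [0.4922, -0.0364, 0.0296]
eef_rot: [0.001, 0.723, 0.691, 0.001]
wrist_force: [-0.8, -0.1, 0.7]
gripper_width: 0.397
finger_force: 0.0
```

Call:
play_rows(
  motion=[
    [[0, 0, 0, 0, 0, 0], [0, 0, 0, 0, 0, 0], [0, 0, 0, 0, 0, 0], [0, 0, 0, 0, 0, 0], [0, 0, 0, 0, 0, 0]],
  ],
  hand=0,
)

```text
clock: 55.7
position: [0.4926, -0.0368, 0.0302]
eef_rot: [0.001, 0.723, 0.691, 0.001]
wrist_force: [-1.5, 0.9, 6.5]
gripper_width: 0.146
finger_force: 59.5
```

Call:
play_rows(
  motion=[
    [[0, 0, -0.1, 0, 0, 0], [0, 0, -0.25, 0, 0, 0], [0, 0, -0.42, 0, 0, 0], [0, 0, -0.42, 0, 0, 0], [0, 0, -0.42, 0, 0, 0]],
  ],
)

```text
clock: 56.2
position: [0.4914, -0.0368, 0.079]
eef_rot: [0.001, 0.723, 0.691, 0.0]
wrist_force: [-0.2, 0.1, -3.7]
gripper_width: 0.145
finger_force: 59.2
```

```bash
python3 -c "
from fit import *
state();go(.4912,-.3907,None,84.7)"
```

```text
t 56.2 pos [ 0.4914 -0.0368  0.079 ] yaw 87.38 tilt 0.08 F [-0.2  0.1 -3.7] w 0.145 ff 59.2 j [-0.18 -0.07  1.92 -0.    1.29 -0.13]
shift [-2.947e+00  1.330e-01  1.000e-03] rz 0.03
```

Call:
play_rows(
  motion=[
    [[-0.2, 0.01, 0, 0, 0, 0], [-0.5, 0.02, 0, 0, 0, 0], [-0.8, 0.04, 0, 0, 0, 0], [-0.982, 0.044, 0, 0, 0, 0]],
  ],
)

```text
clock: 56.6
position: [0.4898, -0.1564, 0.0771]
eef_rot: [-0.001, 0.723, 0.691, -0.001]
wrist_force: [-0.1, 0.8, -2.3]
gripper_width: 0.147
finger_force: 59.3
```

Call:
play_rows(
  motion=[
    [[-0.3, 0.01, 0, 0, 0, 0], [-0.6, 0.03, 0, 0, 0, 0], [-0.9, 0.04, 0, 0, 0, 0], [-0.982, 0.044, 0, 0, 0, 0]],
  ],
)

```text
clock: 57.0
position: [0.4895, -0.2755, 0.0771]
eef_rot: [-0.001, 0.724, 0.69, -0.001]
wrist_force: [-0.4, 0.0, -2.5]
gripper_width: 0.146
finger_force: 59.3
```

Call:
play_rows(
  motion=[
    [[-0.3, 0.01, 0, 0, 0, 0], [-0.6, 0.03, 0, 0, 0, 0], [-0.85, 0.04, 0, 0, 0, 0.015], [-0.982, 0.044, 0, 0, 0, 0.03], [-0.982, 0.044, 0, 0, 0, 0.03], [-0.982, 0.044, 0, 0, 0, 0.03]],
  ],
)

```text
clock: 57.6
position: [0.4903, -0.3893, 0.0774]
eef_rot: [-0.001, 0.739, 0.674, 0.0]
wrist_force: [-0.4, 1.3, -3.1]
gripper_width: 0.143
finger_force: 59.3
```

```bash
python3 - <<'E'
from fit import *
state(); W,_,T=wristview('w16.png'); np.save('w16.npy',W);np.save('w16T.npy',T)
z=ctrl.sense()['position'][2]+.0092+.017
print('held',blobs(W,'red','wrist',T,z,(.49,-.39),.1,200,3))
m=hsvmask(W,'brown');n_,l,st,ce=cv2.connectedComponentsWithStats(m);print([(st[i].tolist()) for i in range(1,n_) if st[i,4]>300])
A=ctrl.capture('scene'); print('scene',blobs(A,'red','scene',None,z,(.49,-.39),.1,200,3))
E
```

```text
t 57.6 pos [ 0.4903 -0.3893  0.0774] yaw 84.68 tilt 0.14 F [-0.4  1.3 -3.1] w 0.143 ff 59.3 j [-0.75  0.29  1.54  0.    1.32 -0.66]
held [(0.4899, -0.3889, -5.5, 158, 98), (0.495, -0.3361, -6.0, 129, 2)]
[[97, 0, 316, 151, 3266], [162, 0, 184, 135, 13615], [0, 141, 13, 46, 309], [103, 203, 27, 55, 635], [229, 205, 72, 113, 1258]]
scene [(0.4952, -0.3891, -5.0, 161, 100)]
```

Call:
play_rows(
  motion=[
    [[0, 0, 0.1, 0, 0, 0], [0, 0, 0.2, 0, 0, 0], [0, 0, 0.29, 0, 0, 0], [0, 0, 0.325, 0, 0, 0], [0, 0, 0.325, 0, 0, 0], [0, 0, 0.325, 0, 0, 0]],
  ],
)

```text
clock: 58.3
position: [0.4907, -0.3906, 0.0396]
eef_rot: [-0.0, 0.739, 0.674, -0.0]
wrist_force: [-0.3, 0.3, -3.0]
gripper_width: 0.151
finger_force: 59.2
```

Call:
play_rows(
  motion=[
    [[0, 0, 0.012, 0, 0, 0], [0, 0, 0.024, 0, 0, 0], [0, 0, 0.024, 0, 0, 0]],
  ],
)

```text
clock: 58.6
position: [0.4907, -0.3906, 0.0368]
eef_rot: [0.0, 0.739, 0.674, 0.0]
wrist_force: [1.2, -0.3, -3.2]
gripper_width: 0.143
finger_force: 59.2
```

```bash
python3 -c "
from fit import *
state()"
```

```text
t 58.6 pos [ 0.4907 -0.3906  0.0368] yaw 84.68 tilt 0.01 F [ 1.2 -0.3 -3.2] w 0.143 ff 59.2 j [-0.75  0.33  1.56 -0.    1.25 -0.66]
```

Call:
play_rows(
  motion=[
    [[0, 0, 0.01, 0, 0, 0], [0, 0, 0.015, 0, 0, 0], [0, 0, 0.015, 0, 0, 0]],
  ],
)

```text
clock: 58.9
position: [0.491, -0.3907, 0.0353]
eef_rot: [0.0, 0.739, 0.674, 0.0]
wrist_force: [0.3, -0.2, -1.1]
gripper_width: 0.152
finger_force: 59.6
```

Call:
play_rows(
  motion=[
    [[0, 0, 0, 0, 0, 0], [0, 0, 0, 0, 0, 0], [0, 0, 0, 0, 0, 0], [0, 0, 0, 0, 0, 0]],
  ],
  hand=0.4,
)

```text
clock: 59.3
position: [0.4908, -0.3906, 0.035]
eef_rot: [0.0, 0.739, 0.674, 0.0]
wrist_force: [-0.1, 0.0, 0.9]
gripper_width: 0.396
finger_force: 0.0
```

Call:
play_rows(
  motion=[
    [[0, 0, -0.2, 0, 0, 0], [0, 0, -0.5, 0, 0, 0], [0, 0, -0.65, 0, 0, 0], [0, 0, -0.65, 0, 0, 0], [0, 0, -0.65, 0, 0, 0]],
  ],
)

```text
clock: 59.8
position: [0.4908, -0.3906, 0.1128]
eef_rot: [0.0, 0.739, 0.674, 0.0]
wrist_force: [-0.8, 0.3, -0.9]
gripper_width: 0.401
finger_force: 0.0
```

```bash
python3 -c "
from fit import *
state();go(.5136,.1265,.098,97.5)"
```

```text
t 59.8 pos [ 0.4908 -0.3906  0.1128] yaw 84.68 tilt 0.03 F [-0.8  0.3 -0.9] w 0.401 ff 0.0 j [-0.75  0.26  1.51  0.    1.38 -0.66]
shift [ 4.308 -0.21   0.122] rz -0.142
```

Red tub placed. Now the blue tub: five moves of (0.862, -0.042).

Call:
play_rows(
  motion=[
    [[0.4, -0.02, 0, 0, 0, 0], [0.862, -0.042, 0, 0, 0, 0], [0.862, -0.042, 0, 0, 0, 0], [0.862, -0.042, 0, 0, 0, 0]],
  ],
)

```text
clock: 60.2
position: [0.4944, -0.2849, 0.1109]
eef_rot: [-0.001, 0.738, 0.674, -0.0]
wrist_force: [0.4, -0.7, -0.8]
gripper_width: 0.402
finger_force: 0.0
```

Call:
play_rows(
  motion=[
    [[0.4, -0.02, 0, 0, 0, 0], [0.862, -0.042, 0, 0, 0, 0], [0.862, -0.042, 0, 0, 0, 0]],
  ],
)

```text
clock: 60.5
position: [0.4994, -0.1802, 0.1116]
eef_rot: [-0.001, 0.738, 0.674, 0.0]
wrist_force: [0.6, 0.9, -0.8]
gripper_width: 0.401
finger_force: 0.0
```

Call:
play_rows(
  motion=[
    [[0.4, -0.02, 0, 0, 0, 0], [0.862, -0.042, 0, 0, 0, 0], [0.862, -0.042, 0, 0, 0, 0]],
  ],
)

```text
clock: 60.8
position: [0.5043, -0.077, 0.1121]
eef_rot: [-0.001, 0.738, 0.675, 0.0]
wrist_force: [-0.0, -0.8, 0.5]
gripper_width: 0.401
finger_force: 0.0
```

Call:
play_rows(
  motion=[
    [[0.4, -0.02, 0, 0, 0, 0], [0.862, -0.042, 0, 0, 0, 0], [0.862, -0.042, 0, 0, 0, 0]],
  ],
)

```text
clock: 61.1
position: [0.5092, 0.0262, 0.1124]
eef_rot: [-0.001, 0.738, 0.675, 0.0]
wrist_force: [-0.2, -0.3, 0.5]
gripper_width: 0.4
finger_force: 0.0
```

Call:
play_rows(
  motion=[
    [[0.4, -0.02, 0, 0, 0, -0.07], [0.862, -0.042, 0, 0, 0, -0.142], [0.862, -0.042, 0, 0, 0, -0.142], [0.862, -0.042, 0, 0, 0, -0.142], [0.862, -0.042, 0, 0, 0, -0.142]],
  ],
)

```text
clock: 61.6
position: [0.5139, 0.1249, 0.1124]
eef_rot: [0.0, 0.66, 0.751, -0.001]
wrist_force: [-0.6, 0.1, 0.2]
gripper_width: 0.395
finger_force: 0.0
```

```bash
python3 - <<'E'
from fit import *
state(); W,_,T=wristview('w17.png'); print(blobs(W,'blue','wrist',T,.054,(.51,.127),.08,200,3))
A=ctrl.capture('scene');print('scene',blobs(A,'blue','scene',None,.054,(.51,.127),.08,200,3),blobs(A,'red','scene',None,.059,(.49,-.39),.08,200,3)); go(.5136,.1265,.029,97.6)
E
```

```text
t 61.6 pos [0.5139 0.1249 0.1124] yaw 97.36 tilt 0.07 F [-0.6  0.1  0.2] w 0.395 ff 0.0 j [ 0.14 -0.    1.79 -0.    1.36  0.01]
[(0.5129, 0.1285, 8.1, 158, 101)]
scene [(0.5163, 0.1269, 8.3, 164, 98)] [(0.4933, -0.3868, -4.8, 161, 108)]
shift [0.015 0.001 0.697] rz -0.003
```

Call:
play_rows(
  motion=[
    [[0.02, 0, 0.3, 0, 0, 0], [0.02, 0, 0.6, 0, 0, 0], [0.02, 0, 0.69, 0, 0, 0], [0.02, 0, 0.69, 0, 0, 0], [0.02, 0, 0.69, 0, 0, 0]],
  ],
)

```text
clock: 62.2
position: [0.5142, 0.1287, 0.0314]
eef_rot: [0.0, 0.66, 0.751, 0.0]
wrist_force: [1.2, 0.2, 0.5]
gripper_width: 0.402
finger_force: 0.0
```

Call:
play_rows(
  motion=[
    [[0, 0, 0, 0, 0, 0], [0, 0, 0, 0, 0, 0], [0, 0, 0, 0, 0, 0], [0, 0, 0, 0, 0, 0], [0, 0, 0, 0, 0, 0]],
  ],
  hand=0,
)

```text
clock: 62.7
position: [0.515, 0.1293, 0.0325]
eef_rot: [0.001, 0.66, 0.752, 0.001]
wrist_force: [-0.2, -0.9, 7.1]
gripper_width: 0.144
finger_force: 59.6
```

Call:
play_rows(
  motion=[
    [[0, 0, -0.1, 0, 0, 0], [0, 0, -0.25, 0, 0, 0], [0, 0, -0.42, 0, 0, 0], [0, 0, -0.42, 0, 0, 0], [0, 0, -0.42, 0, 0, 0]],
  ],
)

```text
clock: 63.2
position: [0.5136, 0.1293, 0.081]
eef_rot: [0.0, 0.66, 0.752, 0.001]
wrist_force: [-0.1, 0.4, -3.6]
gripper_width: 0.145
finger_force: 59.5
```

```bash
python3 -c "
from fit import *
state();go(.5038,-.2553,None,84.4)"
```

```text
t 63.2 pos [0.5136 0.1293 0.081 ] yaw 97.47 tilt 0.08 F [-0.1  0.4 -3.6] w 0.145 ff 59.5 j [0.15 0.03 1.82 0.   1.3  0.02]
shift [-3.167e+00 -4.980e-01 -1.000e-03] rz 0.145
```

Call:
play_rows(
  motion=[
    [[-0.2, -0.03, 0, 0, 0, 0], [-0.5, -0.08, 0, 0, 0, 0], [-0.792, -0.124, 0, 0, 0, 0], [-0.792, -0.124, 0, 0, 0, 0]],
  ],
)

```text
clock: 63.6
position: [0.5095, 0.0294, 0.0789]
eef_rot: [-0.0, 0.661, 0.751, -0.001]
wrist_force: [-0.2, 0.7, -3.4]
gripper_width: 0.15
finger_force: 59.5
```

Call:
play_rows(
  motion=[
    [[-0.25, -0.04, 0, 0, 0, 0], [-0.5, -0.08, 0, 0, 0, 0], [-0.792, -0.124, 0, 0, 0, 0], [-0.792, -0.124, 0, 0, 0, 0]],
  ],
)

```text
clock: 64.0
position: [0.5075, -0.0663, 0.0793]
eef_rot: [-0.0, 0.661, 0.751, -0.001]
wrist_force: [-1.1, 0.3, -4.2]
gripper_width: 0.148
finger_force: 59.5
```

Call:
play_rows(
  motion=[
    [[-0.25, -0.04, 0, 0, 0, 0], [-0.5, -0.08, 0, 0, 0, 0], [-0.792, -0.124, 0, 0, 0, 0], [-0.792, -0.124, 0, 0, 0, 0]],
  ],
)

```text
clock: 64.4
position: [0.5053, -0.1622, 0.0795]
eef_rot: [-0.0, 0.661, 0.751, -0.001]
wrist_force: [0.4, 0.8, -3.8]
gripper_width: 0.141
finger_force: 59.5
```

Call:
play_rows(
  motion=[
    [[-0.25, -0.04, 0, 0, 0, 0.05], [-0.5, -0.08, 0, 0, 0, 0.1], [-0.792, -0.124, 0, 0, 0, 0.145], [-0.792, -0.124, 0, 0, 0, 0.145], [-0.792, -0.124, 0, 0, 0, 0.145], [-0.792, -0.124, 0, 0, 0, 0.145]],
  ],
)

```text
clock: 65.0
position: [0.5033, -0.2539, 0.0795]
eef_rot: [-0.001, 0.74, 0.672, 0.0]
wrist_force: [-0.8, 0.5, -4.1]
gripper_width: 0.147
finger_force: 59.5
```

```bash
python3 - <<'E'
from fit import *
state(); W,_,T=wristview('w18.png'); z=ctrl.sense()['position'][2]+.009+.017
print('held',blobs(W,'blue','wrist',T,z,None,.1,200,3))
A=ctrl.capture('scene');print('scene',blobs(A,'blue','scene',None,z,(.5,-.25),.1,200,3)); go(.5038,-.2553,.0402,84.4)
E
```

```text
t 65.0 pos [ 0.5033 -0.2539  0.0795] yaw 84.48 tilt 0.12 F [-0.8  0.5 -4.1] w 0.147 ff 59.5 j [-0.56  0.12  1.72  0.    1.3  -0.46]
held [(0.5027, -0.2511, -5.3, 156, 97)]
scene [(0.5099, -0.2507, -6.0, 160, 99)]
shift [-0.011  0.003  0.331] rz 0.001
```

Call:
play_rows(
  motion=[
    [[-0.02, 0, 0.1, 0, 0, 0], [-0.02, 0, 0.2, 0, 0, 0], [-0.02, 0, 0.29, 0, 0, 0], [-0.02, 0, 0.32, 0, 0, 0], [-0.02, 0, 0.32, 0, 0, 0], [-0.02, 0, 0.32, 0, 0, 0]],
  ],
)

```text
clock: 65.7
position: [0.5034, -0.258, 0.0422]
eef_rot: [0.0, 0.741, 0.672, 0.0]
wrist_force: [-0.4, -0.9, -3.1]
gripper_width: 0.145
finger_force: 59.5
```

Call:
play_rows(
  motion=[
    [[0, 0, 0.01, 0, 0, 0], [0, 0, 0.02, 0, 0, 0], [0, 0, 0.02, 0, 0, 0]],
  ],
)

```text
clock: 66.0
position: [0.5034, -0.258, 0.0399]
eef_rot: [0.0, 0.741, 0.672, 0.0]
wrist_force: [0.0, -0.4, -4.5]
gripper_width: 0.144
finger_force: 59.5
```

Call:
play_rows(
  motion=[
    [[0, 0, 0.01, 0, 0, 0], [0, 0, 0.012, 0, 0, 0], [0, 0, 0.012, 0, 0, 0]],
  ],
)

```text
clock: 66.3
position: [0.5036, -0.258, 0.0385]
eef_rot: [0.0, 0.741, 0.672, 0.0]
wrist_force: [-0.0, 0.6, -2.2]
gripper_width: 0.143
finger_force: 59.7
```

```bash
python3 -c "
from fit import *
state()"
```

```text
t 66.3 pos [ 0.5036 -0.258   0.0385] yaw 84.42 tilt 0.03 F [-0.   0.6 -2.2] w 0.143 ff 59.7 j [-0.56  0.17  1.74  0.    1.22 -0.47]
```

Call:
play_rows(
  motion=[
    [[0, 0, 0.01, 0, 0, 0], [0, 0, 0.01, 0, 0, 0]],
  ],
)

```text
clock: 66.5
position: [0.5038, -0.2582, 0.0375]
eef_rot: [0.0, 0.741, 0.672, 0.0]
wrist_force: [-0.6, -0.1, 0.8]
gripper_width: 0.143
finger_force: 60.1
```

Call:
play_rows(
  motion=[
    [[0, 0, 0, 0, 0, 0], [0, 0, 0, 0, 0, 0], [0, 0, 0, 0, 0, 0], [0, 0, 0, 0, 0, 0]],
  ],
  hand=0.4,
)

```text
clock: 66.9
position: [0.5034, -0.2579, 0.0371]
eef_rot: [0.0, 0.741, 0.672, 0.0]
wrist_force: [0.5, -1.0, -0.2]
gripper_width: 0.401
finger_force: 0.0
```

Call:
play_rows(
  motion=[
    [[0, 0, -0.2, 0, 0, 0], [0, 0, -0.5, 0, 0, 0], [0, 0, -0.65, 0, 0, 0], [0, 0, -0.65, 0, 0, 0], [0, 0, -0.65, 0, 0, 0]],
  ],
)

```text
clock: 67.4
position: [0.5034, -0.2579, 0.1149]
eef_rot: [0.0, 0.741, 0.672, 0.0]
wrist_force: [0.2, -0.4, -0.7]
gripper_width: 0.398
finger_force: 0.0
```

Call:
play_rows(
  motion=[
    [[0, 0.2, 0, 0, 0, 0], [0, 0.4, 0, 0, 0, 0], [0, 0.4, 0, 0, 0, 0], [0, 0.4, 0, 0, 0, 0], [0, 0.4, 0, 0, 0, 0]],
  ],
  hand=0,
)

```text
clock: 67.9
position: [0.5498, -0.2621, 0.1136]
eef_rot: [-0.001, 0.741, 0.672, -0.0]
wrist_force: [-0.5, 0.1, -0.0]
gripper_width: 0.002
finger_force: 0.0
```

```bash
python3 - <<'E'
from fit import *
state(); s=ctrl.sense()['position']; go(s[0],s[1],.0265)
for c in('scene','side'):
    A=ctrl.capture(c);print(c,blobs(A,'blue',c,None,.059,(.5,-.25),.1,200,3),blobs(A,'red',c,None,.059,(.49,-.39),.1,200,3))
E
```

```text
t 67.9 pos [ 0.5498 -0.2621  0.1136] yaw 84.41 tilt 0.15 F [-0.5  0.1 -0. ] w 0.002 ff 0.0 j [-0.53  0.21  1.56 -0.    1.38 -0.43]
shift [-0.001  0.002  0.726] rz None
scene [(0.5062, -0.2573, -5.4, 161, 105)] [(0.5369, -0.3953, 88.0, 100, 74)]
side [(0.5033, -0.2588, 86.8, 163, 154)] [(0.4918, -0.4009, 84.8, 170, 154)]
```

Call:
play_rows(
  motion=[
    [[0, 0, 0.3, 0, 0, 0], [0, 0, 0.6, 0, 0, 0], [0, 0, 0.7, 0, 0, 0], [0, 0, 0.7, 0, 0, 0], [0, 0, 0.7, 0, 0, 0]],
  ],
)

```text
clock: 68.5
position: [0.5513, -0.2628, 0.0319]
eef_rot: [0.0, 0.741, 0.672, 0.0]
wrist_force: [0.2, 0.5, 0.8]
gripper_width: -0.001
finger_force: 0.0
```

Call:
play_rows(
  motion=[
    [[0, 0, 0.015, 0, 0, 0], [0, 0, 0.03, 0, 0, 0], [0, 0, 0.04, 0, 0, 0], [0, 0, 0.04, 0, 0, 0]],
  ],
)

```text
clock: 68.9
position: [0.5514, -0.2627, 0.0266]
eef_rot: [0.0, 0.741, 0.672, 0.0]
wrist_force: [0.7, -0.8, 3.0]
gripper_width: 0.001
finger_force: 1.4
```

Call:
play_rows(
  motion=[
    [[0, 0, -0.25, 0, 0, 0], [0, 0, -0.5, 0, 0, 0], [0, 0, -0.5, 0, 0, 0], [0, -0.4, -0.5, 0, 0, 0], [0, -0.8, -0.5, 0, 0, 0], [0, -0.8, -0.5, 0, 0, 0], [0, -0.8, -0.5, 0, 0, 0]],
  ],
)

```text
clock: 69.6
position: [0.4542, -0.2528, 0.0855]
eef_rot: [-0.0, 0.741, 0.671, -0.0]
wrist_force: [0.1, -0.6, 0.7]
gripper_width: -0.002
finger_force: 0.0
```

Call:
play_rows(
  motion=[
    [[0, 0, 0.25, 0, 0, 0], [0, 0, 0.45, 0, 0, 0], [0, 0, 0.48, 0, 0, 0], [0, 0, 0.5, 0, 0, 0], [0, 0, 0.5, 0, 0, 0]],
  ],
)

```text
clock: 70.1
position: [0.4567, -0.2537, 0.0273]
eef_rot: [0.001, 0.741, 0.672, 0.0]
wrist_force: [-0.3, -0.4, 0.8]
gripper_width: 0.001
finger_force: 0.0
```

```bash
python3 -c "
from fit import *
state();go(.4912-.0478,-.3907+.0045,None,84.7);go(.4912+.0478,-.3907-.0045,None,84.7)"
```

```text
t 70.1 pos [ 0.4567 -0.2537  0.0273] yaw 84.43 tilt 0.07 F [-0.3 -0.4  0.8] w 0.001 ff 0.0 j [-0.61  0.08  1.87  0.    1.19 -0.51]
shift [-1.11e+00 -3.00e-03  1.00e-03] rz -0.003
shift [-1.107  0.797  0.002] rz -0.003
```

Call:
play_rows(
  motion=[
    [[0, 0, -0.25, 0, 0, 0], [0, 0, -0.5, 0, 0, 0], [0, 0, -0.5, 0, 0, 0], [-0.4, 0, -0.5, 0, 0, 0], [-0.8, 0, -0.5, 0, 0, 0], [-1, 0, -0.5, 0, 0, 0], [-1, 0, -0.5, 0, 0, 0]],
  ],
)

```text
clock: 70.8
position: [0.4437, -0.3763, 0.0871]
eef_rot: [0.001, 0.742, 0.671, -0.0]
wrist_force: [-0.5, 0.1, 0.7]
gripper_width: 0.003
finger_force: 0.0
```

Call:
play_rows(
  motion=[
    [[-0.11, 0, 0, 0, 0, 0], [-0.11, 0, 0.25, 0, 0, 0], [-0.11, 0, 0.45, 0, 0, 0], [-0.11, 0, 0.49, 0, 0, 0], [-0.11, 0, 0.5, 0, 0, 0], [-0.11, 0, 0.5, 0, 0, 0]],
  ],
)

```text
clock: 71.4
position: [0.4429, -0.3853, 0.0267]
eef_rot: [-0.0, 0.74, 0.672, -0.0]
wrist_force: [1.0, 0.2, 0.9]
gripper_width: -0.001
finger_force: 0.0
```

Call:
play_rows(
  motion=[
    [[0, 0, -0.25, 0, 0, 0], [0, 0, -0.5, 0, 0, 0], [0, 0, -0.5, 0, 0, 0], [0, 0.4, -0.5, 0, 0, 0], [0, 0.8, -0.5, 0, 0, 0], [0, 0.8, -0.5, 0, 0, 0], [0, 0.8, -0.5, 0, 0, 0]],
  ],
)

```text
clock: 72.1
position: [0.5386, -0.3941, 0.0847]
eef_rot: [-0.001, 0.74, 0.673, -0.0]
wrist_force: [-0.4, 0.3, 0.2]
gripper_width: 0.004
finger_force: 0.0
```

Call:
play_rows(
  motion=[
    [[0, 0, 0.25, 0, 0, 0], [0, 0, 0.45, 0, 0, 0], [0, 0, 0.49, 0, 0, 0], [0, 0, 0.5, 0, 0, 0], [0, 0, 0.5, 0, 0, 0]],
  ],
)

```text
clock: 72.6
position: [0.5375, -0.3952, 0.0269]
eef_rot: [0.0, 0.741, 0.672, -0.0]
wrist_force: [-0.1, 0.3, -0.4]
gripper_width: -0.001
finger_force: 0.0
```

Call:
play_rows(
  motion=[
    [[0, 0, -0.3, 0, 0, 0], [0, 0, -0.6, 0, 0, 0], [0, 0, -1, 0, 0, 0], [0, 0, -1, 0, 0, 0]],
  ],
)

```text
clock: 73.0
position: [0.5416, -0.3984, 0.1566]
eef_rot: [0.007, 0.741, 0.672, 0.001]
wrist_force: [1.4, -0.1, 1.5]
gripper_width: 0.003
finger_force: 0.0
```

Call:
play_rows(
  motion=[
    [[0.3, 0, -0.4, 0, 0, 0], [0.6, 0, -0.8, 0, 0, 0], [0.6, 0, -0.8, 0, 0, 0], [0.6, 0, -0.8, 0, 0, 0]],
  ],
)

```text
clock: 73.4
position: [0.547, -0.3231, 0.2472]
eef_rot: [0.004, 0.74, 0.673, 0.001]
wrist_force: [0.5, -0.2, 0.1]
gripper_width: -0.001
finger_force: 0.0
```

```bash
python3 - <<'E'
from fit import *
state(); A=ctrl.capture('scene'); B=ctrl.capture('side')
print('lids scene',[blobs(A,c,'scene',None,.059,p,.1,200,3) for c,p in(('red',(.49,-.39)),('blue',(.5,-.25)))])
print('gold/red left over',blobs(A,'gold','scene',None,.022),[b for b in blobs(A,'red','scene',None,.02)])
A0=np.load('scene.npy').astype(int)
for n,p in dict(ramekin=(.665,.28,.02),mug=(.797,.035,.05),jamjar=(.775,-.142,.04),spoon=(.705,-.33,.005),coaster=(.367,-.105,.005),sauce=(.727,.335,.08),pink=(.288,.175,.03),green=(.238,-.31,.03),black=(.72,.155,.01),purple=(.828,.212,.01)).items():
    u=proj([p],'scene')[0].astype(int); s=np.s_[max(u[1]-15,0):u[1]+15,u[0]-15:u[0]+15]; print(n,abs(A[s].astype(int)-A0[s]).mean().round(1),end='; ')
E
```

```text
t 73.4 pos [ 0.547  -0.3231  0.2472] yaw 84.52 tilt 0.44 F [ 0.5 -0.2  0.1] w -0.001 ff 0.0 j [-0.61  0.2   1.32  0.    1.61 -0.52]
lids scene [[(0.4928, -0.3912, -5.5, 160, 99)], [(0.5065, -0.2567, -2.9, 159, 104)]]
gold/red left over [(0.7163, 0.3331, -17.1, 84, 64)] [(0.6754, 0.3471, 4.0, 33, 31), (0.7639, -0.184, 62.2, 63, 56), (0.4691, -0.4231, -5.5, 168, 104), (0.2935, -0.3598, 72.2, 61, 20)]
ramekin 4.8; mug 3.4; jamjar 3.2; spoon 3.8; coaster 53.1; sauce 3.5; pink 4.2; green 5.6; black 3.3; purple 3.7;
```

```bash
python3 - <<'E'
from fit import *
ctrl.capture('side')
print([(np.round(d['location'],3),round(d['score'],2)) for d in ctrl.spot_in('coaster','side')])
A=ctrl.capture('side').astype(int);B=np.load('side.npy').astype(int);u=proj([(.367,-.105,.005)],'side')[0].astype(int);s=np.s_[u[1]-8:u[1]+8,u[0]-12:u[0]+12];print(abs(A[s]-B[s]).mean())
E
```

```text
[(array([ 0.367, -0.103,  0.005]), 0.73)]
54.056423611111114
```

```bash
python3 -c "
from station import ctrl
print(ctrl.close_job())"
```

```text
the job is handed in; nothing more can be done
None
```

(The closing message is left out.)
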